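Lock a spring-clamp post foot into an optical rail

TASK

Take the square post with the T-shaped foot out of its stand, drop its foot lengthwise into the slot of the aluminium rail, and slide it along until its collar bears on the sprung tip of the stop's screw. There, press it down against its spring collar and twist it a quarter turn so that the foot locks crosswise under the slot's lips, still touching the tip, then let go. Be gentle: do not ram the stop or the rail, and leave the mirror and the filter where they are.

Things in the scene. Friction and masses are not known exactly. Their poses are not given: they have to be found in the camera images.
- foot_mid (a point): Grip centre of the loose post (about 0.23 kg, starts upright in the stand). Black square stem 20 x 20 mm, from 29 mm below this point to 30 mm above it. z up along the stem; x, also marked by a bright line on the stem's top, along the T-head's long side; x and y normal to the stem's faces. Turned half round, the head is the same.
- foot: The same post, same axes, origin 45 mm below foot_mid, on the underside of the resting collar. Knurled steel collar round the axis, 44 mm diameter, 8 mm thick, on which the post stands. Below the origin a 9 mm round neck and the steel T-head: 28 mm (x) x 10 mm (y), 6 mm thick, 2 to 8 mm below the origin.
- collar (a joint): How far the spring collar is pushed up the stem, m (0 at rest, 0.0075 at most). It gives at 5 N, then 0.9 N per mm. Standing on the rail, the stem must go down more than 4 mm (9 N) for the head to clear the lips and turn (either way); at 7 mm (11 N) the head meets the hard floor. Locked and let go, the collar stays about 4 mm up, drawing the head up against the lips.
- rail: Fixed aluminium T-slot rail, 340 mm (x) x 64 mm (y) x 36 mm high. Origin at the centre of its underside, x along the slot, z up. The slot runs along the middle of the whole top: 12.4 mm wide (16.4 mm at the very top, sloped lead-in 2 mm deep) between lips 6 mm thick; cavity below 32 mm wide, its floor 14 mm below the rail's top.
- lens: Lens carrier fixed across the rail's top near its -x end: 30 mm (x) x 60 mm base, 70 mm high. Origin at the centre of its underside. To be left alone. The foot may enter the slot anywhere between it and the stop; it then slides to +x.
- stop: Dark steel stop block fixed across the rail's top on its +x half: 24 mm (x) x 60 x 14 mm high. Origin at the centre of its underside, axes as the rail's. A hand-set screw runs through it along the slot, 4.5 mm above the rail's top; its blunt 8 mm tip stands 5 to 34 mm out of the -x face (not measured: feel for it). The tip gives way at 1 N, 0.3 N per mm, and is hard after 4 mm.
- stand: Fixed dark parking block, 75 x 75 x 30 mm high, origin at the centre of its underside; a 33 x 15.5 mm pocket, 16 mm deep, in its top holds the T-head.
- mirror: Mirror in a round black mount on a flat 60 x 85 mm base, 98 mm high, loose; origin at the centre of its underside. To be left alone.
- filter: Smaller round filter mount on a flat 60 x 85 mm base, 78 mm high, loose; origin at the centre of its underside. To be left alone.
There are look-alikes about, which are no part of the job. What is shaped like the foot but pink or purple is not meant.

How it is judged:
By the outcome, as a careful person would: the job done as asked, in the order asked, and still so for the second after the job is handed in, with the robot touching nothing.
It also fails if it takes over 56 s, if anything falls off the work surface, if the arm or the gripper's body presses on something with over 40 N, if the wrist force passes 120 N, or if a joint passes its speed limit or range.

ROBOT

A 7-joint arm with a two-finger parallel gripper is mounted at the origin on the work surface. World frame = base frame: x ahead of the robot, y to its left, z up, the work surface at z = 0. Lengths are in m, angles in rad, forces in N, time in s.
With the tool pointing down it reaches from about 0.425 to 0.95 m from the base axis. Payload 4.7 kg.
Tool frame: the origin (TCP) lies midway between the tips of the shut fingers; the grasp point (between the pads) lies arm.tcp_to_grasp behind it (arm.tcp_to_grasp is the distance from the TCP to the grasp point, in m); y points along the fingers, z is the direction in which the jaws open and shut, and the axes are right-handed (so a half turn about y gives the same grasp; the last joint's range is limited). The gripper opens to 85 mm and grips with 20 to 120 N. Pads are 22 mm wide; open, the fingers measure 114 mm over their backs; the gripper's body (76 mm by 85 mm) begins 54 mm behind the grasp point. The pads swing forward as they close: fully open they stand 13 mm farther back than shut.
Start: joints at [1.087, 0.469, -0.049, 1.532, 0.024, 1.141, -0.082], TCP at [0.297, -0.606, 0.231] pointing down, gripper open.
Joint ranges: [-2.59, 2.59], [-0.33, 1.99], [-1.39, 1.29], [0.1, 2.45], [-1.04, 4.18], [0.21, 1.99], [-2.66, 2.66]. Speed limits (rad/s): [2.57, 2.57, 3.14, 3.14, 3.14, 3.14, 3.14].

INTERFACE

Orientations are given as a unit quaternion [w, x, y, z].
In Python, from station import arm, eyes gives the robot as it stands.
- The arm moves only by the tool step_arm, never from a script. Its argument "increments" is a list of rows, each an object of numbers: "x", "y", "z": the shift along the tool's x, y, z in m; "ax", "ay", "az": the turn, a rotation vector about the tool's x, y, z in degrees; "jaw": the closure, from -1 (fully open) to 1 (shut). A call has 1 to 8 rows; each row shifts and turns the commanded pose from where the row before left it, along the tool's axes as they then stand; what a row does not reach is not made up. A row lasts 1/12 s, in which the tool goes at most 41.7 mm and 7.16 degrees, less where a joint would pass 70% of its speed; a pose out of reach is approached as far as the arm can. A call with a gripper value outside its range is refused whole. The fingers move at their own pace and stop on an object; "squeeze" is the grip in N (left out, the last holds). Time passes only in rows, so rows that do not move let the fingers close. It gives the time, the measured TCP pose, the force and the opening at its end, in the units of the state.
- arm.sense(): the state, without advancing time (a new reading comes with each control period).
- eyes.capture(name): name is "scene" or "top" or "wrist"; returns a dict with "img" (384x512x3 uint8, blue, green, red), "range_z" (384x512 float32, m along the optical axis (not along the pixel's ray), 0 where there is no reading), "fx", "fy", "cx", "cy" (pixels), "pose" (4x4, takes a point from camera to world coordinates). Camera axes: x right, y up, looking along -z (the intrinsics and any distortion apply to the point x, -y, -z); pixel columns grow to the right and rows downward; lengths in m; the calibration is good to about 2 mm. A picture is of the moment at which its call begins.
- arm.job_done(): hands the job in, once; it reports no verdict.
The state is a dict: "clock": time; "joints": joint angles; "qvel": joint speeds; "joint_efforts": joint torques, N m; "tool_pos": TCP position; "orientation": TCP orientation; "contact_force": force on the tool from outside, world axes, zero at the start; "moment": the same for the moment, N m; "width": finger opening in m.
Only numpy, scipy, OpenCV 4.12 (cv2) and the standard library are available. Lean on these libraries where they do the work, as an engineer would, in place of code of your own. Each camera call takes 0.05 s, during which the arm holds its last target.

## Working session

There is one attempt and no reset: what is moved stays moved. The work goes in short steps, Python scripts to look and compute and a tool call to move; the robot and the scene stay as the last step left them, time stands still between calls to the robot, and variables do not carry over. Pictures are saved under pics/ and viewed, and the job is handed in when it is done.

Besides the shell and the picture viewer there is one more tool, called in YAML: its name, and indented under it one key for each argument. step_arm: Moves the arm, as the interface text tells. Its arguments: {"type":"object","properties":{"increments":{"type":"array","items":{"type":"object","properties":{"x":{"type":"number"},"y":{"type":"number"},"z":{"type":"number"},"ax":{"type":"number"},"ay":{"type":"number"},"az":{"type":"number"},"jaw":{"type":"number"}}}},"squeeze":{"type":"number"}},"required":["increments"]}

```bash
ls; mkdir -p pics
python3 - <<'E'
from station import arm, eyes
import cv2,pickle
s=arm.sense();print(s, arm.tcp_to_grasp)
d={}
for n in("scene","top","wrist"):
    c=eyes.capture(n);d[n]=c;cv2.imwrite(f"pics/{n}0.png",c["img"]);print(n,c["fx"],c["fy"],c["cx"],c["cy"],c["pose"].round(4).tolist(),[k for k in c])
pickle.dump(d,open("cap0.pkl","wb"))
E
```

```text
pics
{'clock': 0.0, 'joints': array([ 1.08712788,  0.4694266 , -0.04858019,  1.53370559,  0.02409828,
        1.14099357, -0.08229224]), 'qvel': array([-1.44971191e-03, -4.58871692e-05,  1.13154991e-03, -4.83579487e-04,
        5.06279912e-04,  5.03295339e-04,  9.38489214e-04]), 'joint_efforts': array([ 4.40895174e-04, -5.10308683e+01, -4.64881060e-02, -2.37716317e+01,
        1.06852484e-02,  7.41057418e-03,  1.96157117e-06]), 'tool_pos': array([ 0.29623969, -0.60586481,  0.23026644]), 'orientation': array([ 0.15923008, -0.15959347,  0.68956722, -0.68823888]), 'contact_force': array([-0.36625053, -0.65348113, -0.26988046]), 'moment': array([ 0.01755461, -0.04108138, -0.04062364]), 'width': 0.08550564210032296} 0.0187
scene 436.12398266164814 436.12398266164814 246.74023686482684 189.96702060521156 [[-0.0613, -0.8135, 0.5783, 1.1244], [0.9981, -0.0463, 0.0406, 0.1358], [-0.0063, 0.5797, 0.8148, 0.8471], [0.0, 0.0, 0.0, 1.0]] ['img', 'range_z', 'fx', 'fy', 'cx', 'cy', 'pose']
top 444.97120856032217 444.97120856032217 262.43091682184775 191.26984771502623 [[-0.0072, 0.9887, -0.1496, 0.4067], [-1.0, -0.0069, 0.0027, 0.0986], [0.0017, 0.1497, 0.9887, 1.187], [0.0, 0.0, 0.0, 1.0]] ['img', 'range_z', 'fx', 'fy', 'cx', 'cy', 'pose']
wrist 282.0650215859924 282.0650215859924 260.09232205197685 187.21153196466042 [[0.4397, 0.8562, 0.2712, 0.3655], [-0.8981, 0.4199, 0.1305, -0.5707], [-0.0021, -0.301, 0.9536, 0.3729], [0.0, 0.0, 0.0, 1.0]] ['img', 'range_z', 'fx', 'fy', 'cx', 'cy', 'pose']
```

View pics/scene0.png

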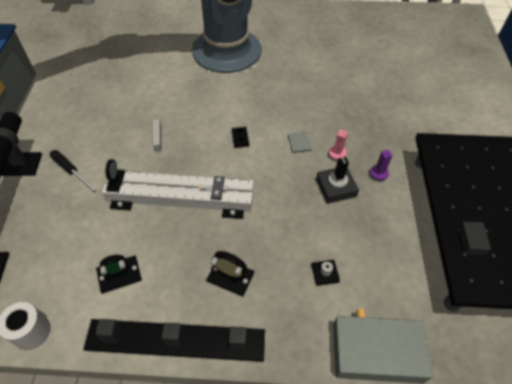

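View pics/top0.png

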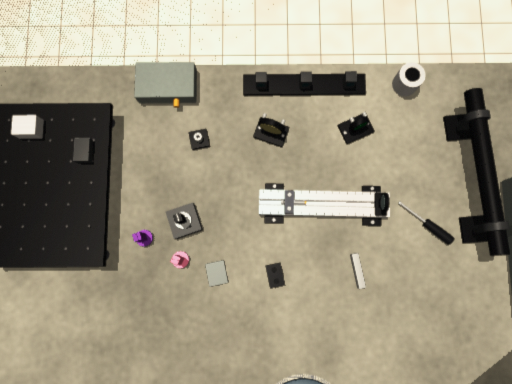

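View pics/wrist0.png

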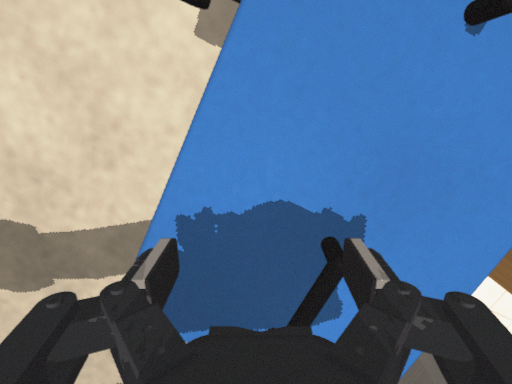

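```bash
cat > h.py <<'E'
import numpy as np,cv2,pickle
def load(f="cap0.pkl"): return pickle.load(open(f,"rb"))
def cloud(c):
    h,w=c["range_z"].shape
    u,v=np.meshgrid(np.arange(w),np.arange(h)); z=c["range_z"]
    P=np.stack([(u-c["cx"])/c["fx"]*z,-(v-c["cy"])/c["fy"]*z,-z],-1)
    W=P@c["pose"][:3,:3].T+c["pose"][:3,3]; W[z==0]=np.nan
    return W
def ray(c,u,v,zw):
    d=c["pose"][:3,:3]@np.array([(u-c["cx"])/c["fx"],-(v-c["cy"])/c["fy"],-1.]);o=c["pose"][:3,3]
    return o+d*(zw-o[2])/d[2]
def proj(c,p):
    q=c["pose"][:3,:3].T@(np.asarray(p)-c["pose"][:3,3]); return c["cx"]+c["fx"]*q[0]/-q[2],c["cy"]-c["fy"]*q[1]/-q[2]
def crop(c,x0,y0,x1,y1,s,name):
    im=cv2.resize(c["img"][y0:y1,x0:x1],None,fx=s,fy=s,interpolation=cv2.INTER_CUBIC);cv2.imwrite(name,im)
E
python3 - <<'E'
from h import *
d=load()
crop(d["top"],130,190,230,280,7,"pics/t_stand.png")
crop(d["top"],250,170,400,240,5,"pics/t_rail.png")
crop(d["scene"],290,120,400,210,7,"pics/s_stand.png")
crop(d["scene"],90,145,270,225,4,"pics/s_rail.png")
W=cloud(d["top"])
for n in[(182,218),(184,221),(178,215),(300,195),(289,202),(382,203),(180,260),(142,238)]: print(n,W[n[1],n[0]].round(3))
E
```

```text
(182, 218) [0.506 0.292 0.107]
(184, 221) [0.501 0.291 0.08 ]
(178, 215) [0.513 0.301 0.11 ]
(300, 195) [ 0.571 -0.003  0.034]
(289, 202) [0.55  0.027 0.05 ]
(382, 203) [ 0.543 -0.205  0.078]
(180, 260) [0.405 0.299 0.08 ]
(142, 238) [0.459 0.394 0.08 ]
```

View pics/t_stand.png

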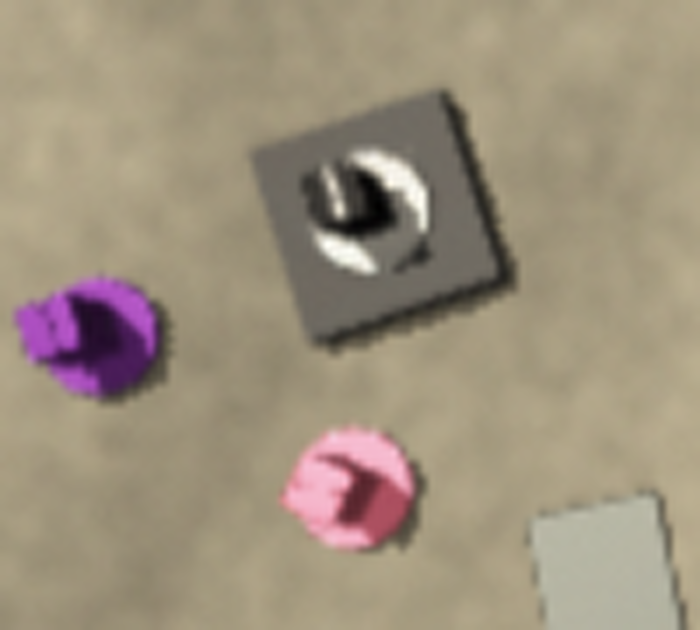

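View pics/t_rail.png

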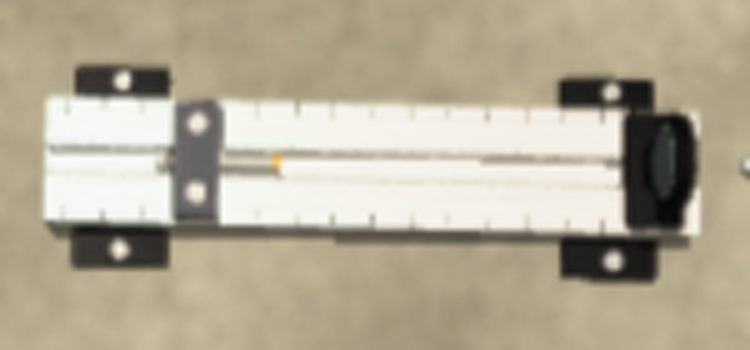

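View pics/s_stand.png

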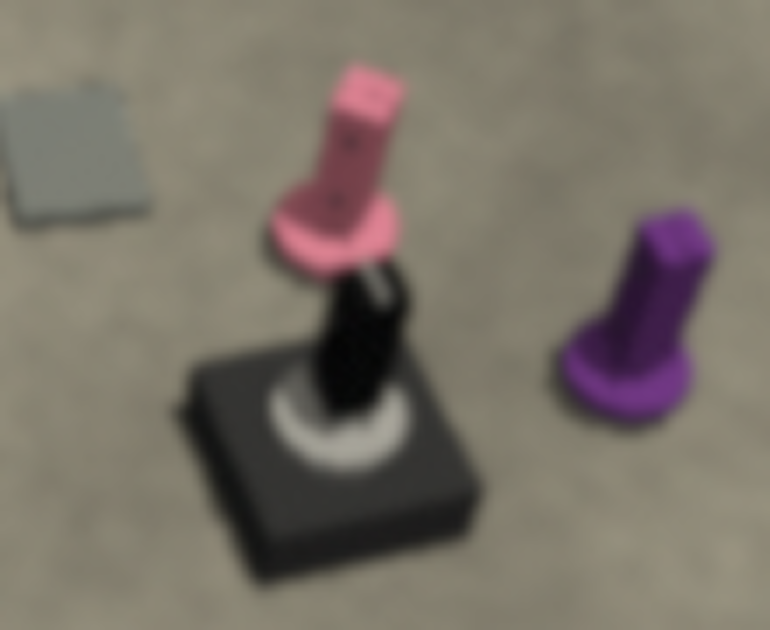

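View pics/s_rail.png

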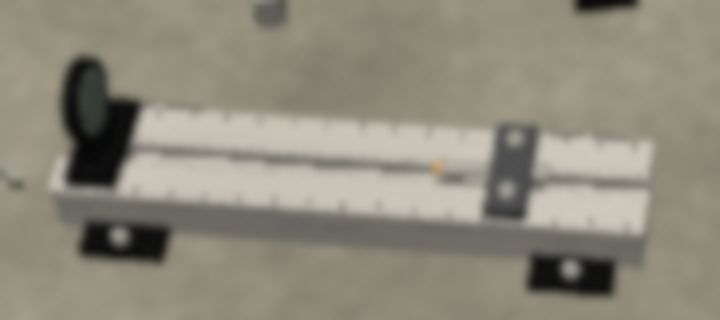

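Run:
```python
from h import *
d=load()
def rect(P,lab):
    r=cv2.minAreaRect((P[:,:2]*1000).astype(np.float32)); print(lab,len(P),[np.round(x,1) for x in r], 'zmed',np.median(P[:,2]).round(4))
for n in("top","scene"):
    W=cloud(d[n]); X,Y,Z=W[...,0],W[...,1],W[...,2]
    print(n)
    # stand
    box=(abs(X-.495)<.07)&(abs(Y-.29)<.07)
    rect(W[box&(Z>.024)&(Z<.034)],"stand")
    P=W[box&(Z>.033)&(Z<.045)]
    rect(P,"collar")
    if len(P)>5:
        (cx,cy),_=cv2.minEnclosingCircle((P[:,:2]*1000).astype(np.float32));print("encl",cx,cy,_)
    P=W[box&(Z>.098)];rect(P,"stemtop"); print(P.mean(0).round(4) if len(P) else 0)
    box=(X>.45)&(X<.65)&(Y>-.27)&(Y<.15)
    P=W[box&(Z>.030)&(Z<.041)];rect(P,"railtop")
    P=W[box&(Z>.044)&(Z<.056)&(Y>-.1)];rect(P,"stop")
    P=W[box&(Z>.044)&(Y<-.1)];rect(P,"lens")
c=d["top"]
W=cloud(c)
print("pixel->world stand corners (crop px/7)")
for u,v in[(250,152),(440,92),(505,270),(316,340)]:print(ray(c,130+(u+.5)/7-.5,190+(v+.5)/7-.5,.030).round(4))
print("rail line slot & ends")
for u,v in[(45,97),(45,222),(700,237),(220,103),(220,222)]:print((u,v),ray(c,250+u/5-.4,170+v/5-.4,.036).round(4))
for u,v in[(45,158),(480,172),(620,175)]:print((u,v),ray(c,250+u/5-.4,170+v/5-.4,.036).round(4))
for u,v in[(284,162),(278,162)]:print('tip',ray(c,250+u/5-.4,170+v/5-.4,.0425).round(4))
for u,v in[(175,101),(220,101),(175,218),(218,220)]:print('stop',ray(c,250+u/5-.4,170+v/5-.4,.050).round(4))
c=d["scene"]
for u,v in[(438,163)]:print('tip s',ray(c,90+u/4-.4,145+v/4-.4,.0425).round(4))
for u,v in[(487,215),(497,125),(538,125),(528,217)]:print('stop s',ray(c,90+u/4-.4,145+v/4-.4,.050).round(4))
```

```text
top
stand 573 [array([506.9, 302.8]), array([75.9, 75.1]), np.float64(18.9)] zmed 0.0306
collar 205 [array([506.4, 302.7]), array([74.5, 73.7]), np.float64(18.5)] zmed 0.0364
encl 505.8498840332031 301.7270812988281 49.284507751464844
stemtop 73 [array([506.9, 302.5]), array([20.6, 19.8]), np.float64(19.1)] zmed 0.1055
[0.5067 0.3022 0.1055]
railtop 2103 [array([549.1, -65.1]), array([340.4,  65.2]), np.float64(88.4)] zmed 0.0371
stop 242 [array([529. , -16.8]), array([143. ,  59.5]), np.float64(63.9)] zmed 0.0487
lens 311 [array([ 543.6, -208.3]), array([29. , 57.5]), np.float64(88.5)] zmed 0.0589
scene
stand 507 [array([489.9, 297.6]), array([111.6,  76.9]), np.float64(19.0)] zmed 0.032
collar 388 [array([506.6, 303.7]), array([76.4, 75.8]), np.float64(19.3)] zmed 0.035
encl 507.32708740234375 303.21514892578125 50.29387283325195
stemtop 97 [array([507.1, 303.6]), array([22. , 20.8]), np.float64(15.1)] zmed 0.1071
[0.5085 0.3031 0.106 ]
railtop 2526 [array([548.1, -64.2]), array([340.9,  67.7]), np.float64(88.1)] zmed 0.0382
stop 298 [array([549.3,  25.6]), array([61.8, 58.3]), np.
[... 166 characters left out ...]
 0.03  ]
[0.5528 0.2789 0.03  ]
[0.4861 0.2537 0.03  ]
[0.4607 0.3232 0.03  ]
rail line slot & ends
(45, 97) [0.587  0.1053 0.036 ]
(45, 222) [0.5213 0.1057 0.036 ]
(700, 237) [ 0.5111 -0.2341  0.036 ]
(220, 103) [0.5832 0.0138 0.036 ]
(220, 222) [0.5207 0.0149 0.036 ]
(45, 158) [0.5548 0.1055 0.036 ]
(480, 172) [ 0.5459 -0.1211  0.036 ]
(620, 175) [ 0.5438 -0.194   0.036 ]
tip [ 0.551  -0.0184  0.0425]
tip [ 0.551  -0.0153  0.0425]
stop [0.5822 0.038  0.05  ]
stop [0.5821 0.0148 0.05  ]
stop [0.5215 0.0389 0.05  ]
stop [0.5203 0.0169 0.05  ]
tip s [ 0.5466 -0.0137  0.0425]
stop s [0.5858 0.0192 0.05  ]
stop s [0.5232 0.0182 0.05  ]
stop s [0.5219 0.0417 0.05  ]
stop s [0.5859 0.042  0.05  ]
```

```bash
cat >> h.py <<'E'
from scipy.spatial.transform import Rotation as R
def tool(s):
    q=s["orientation"]; return R.from_quat([q[1],q[2],q[3],q[0]])
def show():
    from station import arm
    s=arm.sense(); M=tool(s).as_matrix()
    print("t",round(float(s["clock"]),2),"pos",s["tool_pos"].round(4),"F",s["contact_force"].round(1),"M",s["moment"].round(2),"w",round(float(s["width"]),4))
    print("toolx",M[:,0].round(3),"y",M[:,1].round(3),"z",M[:,2].round(3),"jaw yaw",round(float(np.degrees(np.arctan2(M[1,2],M[0,2]))),2),"J",s["joints"].round(3))
    return s,M
def plan(target_tcp,jawyaw):
    """increments in tool axes: shift in current tool frame, and yaw turn about tool y (down) deg"""
    s,M=show(); sh=M.T@(np.asarray(target_tcp)-s["tool_pos"])
    a=np.radians(jawyaw); z=np.array([np.cos(a),np.sin(a),0]); y=np.array([0,0,-1.]); x=np.cross(y,z)
    T=np.stack([x,y,z],1); rv=np.degrees(R.from_matrix(M.T@T).as_rotvec())
    print("shift tool (m):",sh.round(4),"turn rotvec tool deg:",rv.round(2),"|shift|",np.linalg.norm(sh).round(4))
E
python3 - <<'E'
from h import *
show()
E
```

```text
t 0.15 pos [ 0.2963 -0.606   0.2305] F [-0.3 -0.7  0.3] M [ 0.02 -0.03 -0.03] w 0.0856
toolx [-0.898 -0.439  0.   ] y [-0.001  0.001 -1.   ] z [ 0.439 -0.898 -0.002] jaw yaw -63.94 J [ 1.087  0.469 -0.049  1.533  0.024  1.141 -0.082]
```

Run:
```python
from h import *
plan([.53,-.12,.23],-71)
```

```text
t 0.15 pos [ 0.2963 -0.606   0.2305] F [-0.3 -0.7  0.3] M [ 0.02 -0.03 -0.03] w 0.0856
toolx [-0.898 -0.439  0.   ] y [-0.001  0.001 -1.   ] z [ 0.439 -0.898 -0.002] jaw yaw -63.94 J [ 1.087  0.469 -0.049  1.533  0.024  1.141 -0.082]
shift tool (m): [-0.4234  0.001  -0.3339] turn rotvec tool deg: [0.09 7.06 0.01] |shift| 0.5392
```

step_arm:
  increments:
    - {"x": -0.0265, "z": -0.021}
    - {"x": -0.0265, "z": -0.021}
    - {"x": -0.0265, "z": -0.021}
    - {"x": -0.0265, "z": -0.021}
    - {"x": -0.0265, "z": -0.021}
    - {"x": -0.0265, "z": -0.021}
    - {"x": -0.0265, "z": -0.021}
    - {"x": -0.0265, "z": -0.021}

```text
validation failed for argument at $.in...
```

step_arm:
  increments:
    - {"x": -0.0265, "z": -0.021}
    - {"x": -0.0265, "z": -0.021}
    - {"x": -0.0265, "z": -0.021}
    - {"x": -0.0265, "z": -0.021}
    - {"x": -0.0265, "z": -0.021}
    - {"x": -0.0265, "z": -0.021}
    - {"x": -0.0265, "z": -0.021}
    - {"x": -0.0265, "z": -0.021}

```text
validation failed for argument at $.in...
```

Run:
```python
from h import *
plan([.507,.303,.17],-71)
```

```text
t 0.15 pos [ 0.2963 -0.606   0.2305] F [-0.3 -0.7  0.3] M [ 0.02 -0.03 -0.03] w 0.0856
toolx [-0.898 -0.439  0.   ] y [-0.001  0.001 -1.   ] z [ 0.439 -0.898 -0.002] jaw yaw -63.94 J [ 1.087  0.469 -0.049  1.533  0.024  1.141 -0.082]
shift tool (m): [-0.5886  0.0616 -0.7239] turn rotvec tool deg: [0.09 7.06 0.01] |shift| 0.935
```

step_arm:
  increments:
    - {"x": -0.0265, "y": 0, "z": -0.021, "ax": 0, "ay": 0, "az": 0, "jaw": -1}

```text
clock: 0.23
tool_pos: [0.3057, -0.5811, 0.2303]
orientation: [-0.155, 0.158, -0.689, 0.691]
contact_force: [-0.3, -0.2, -0.1]
width: 0.0853
```

step_arm:
  increments:
    - {"x": -0.0265, "y": 0, "z": -0.021, "ax": 0, "ay": 0, "az": 0, "jaw": -1}
    - {"x": -0.0265, "y": 0, "z": -0.021, "ax": 0, "ay": 0, "az": 0, "jaw": -1}
    - {"x": -0.0265, "y": 0, "z": -0.021, "ax": 0, "ay": 0, "az": 0, "jaw": -1}
    - {"x": -0.0265, "y": 0, "z": -0.021, "ax": 0, "ay": 0, "az": 0, "jaw": -1}
    - {"x": -0.0265, "y": 0, "z": -0.021, "ax": 0, "ay": 0, "az": 0, "jaw": -1}
    - {"x": -0.0265, "y": 0, "z": -0.021, "ax": 0, "ay": 0, "az": 0, "jaw": -1}
    - {"x": -0.0265, "y": 0, "z": -0.021, "ax": 0, "ay": 0, "az": 0, "jaw": -1}
    - {"x": -0.0265, "y": 0, "z": -0.021, "ax": 0, "ay": 0, "az": 0, "jaw": -1}

```text
clock: 0.9
tool_pos: [0.428, -0.3302, 0.2312]
orientation: [0.159, -0.159, 0.689, -0.689]
contact_force: [0.8, -1.2, 0.3]
width: 0.0854
```

step_arm:
  increments:
    - {"x": -0.0265, "y": 0, "z": -0.021, "ax": 0, "ay": 0, "az": 0, "jaw": -1}
    - {"x": -0.0265, "y": 0, "z": -0.021, "ax": 0, "ay": 0, "az": 0, "jaw": -1}
    - {"x": -0.0265, "y": 0, "z": -0.021, "ax": 0, "ay": 0, "az": 0, "jaw": -1}
    - {"x": -0.0265, "y": 0, "z": -0.021, "ax": 0, "ay": 0, "az": 0, "jaw": -1}
    - {"x": -0.0265, "y": 0, "z": -0.021, "ax": 0, "ay": 0, "az": 0, "jaw": -1}
    - {"x": -0.0265, "y": 0, "z": -0.021, "ax": 0, "ay": 0, "az": 0, "jaw": -1}
    - {"x": -0.0265, "y": 0, "z": -0.021, "ax": 0, "ay": 0, "az": 0, "jaw": -1}

```text
clock: 1.48
tool_pos: [0.5301, -0.1167, 0.2312]
orientation: [-0.159, 0.159, -0.689, 0.689]
contact_force: [0.3, 0.2, 0.2]
width: 0.0855
```

Run:
```python
from h import *
plan([.507,.303,.2],-71)
```

```text
t 1.48 pos [ 0.5301 -0.1167  0.2312] F [0.3 0.2 0.2] M [0.   0.01 0.05] w 0.0855
toolx [-0.898 -0.439  0.   ] y [-0. -0. -1.] z [ 0.439 -0.898  0.   ] jaw yaw -63.95 J [ 0.385  0.272 -0.299  1.836  0.091  1.048 -1.065]
shift tool (m): [-0.1636  0.0312 -0.3872] turn rotvec tool deg: [-0.    7.05  0.02] |shift| 0.4215
```

step_arm:
  increments:
    - {"x": -0.011, "y": 0.002, "z": -0.026, "ax": 0, "ay": 0, "az": 0, "jaw": -1}
    - {"x": -0.011, "y": 0.002, "z": -0.026, "ax": 0, "ay": 0, "az": 0, "jaw": -1}
    - {"x": -0.011, "y": 0.002, "z": -0.026, "ax": 0, "ay": 0, "az": 0, "jaw": -1}
    - {"x": -0.011, "y": 0.002, "z": -0.026, "ax": 0, "ay": 0, "az": 0, "jaw": -1}
    - {"x": -0.011, "y": 0.002, "z": -0.026, "ax": 0, "ay": 0, "az": 0, "jaw": -1}
    - {"x": -0.011, "y": 0.002, "z": -0.026, "ax": 0, "ay": 0, "az": 0, "jaw": -1}
    - {"x": -0.011, "y": 0.002, "z": -0.026, "ax": 0, "ay": 0, "az": 0, "jaw": -1}
    - {"x": -0.011, "y": 0.002, "z": -0.026, "ax": 0, "ay": 0, "az": 0, "jaw": -1}

```text
clock: 2.15
tool_pos: [0.5171, 0.1084, 0.2151]
orientation: [-0.159, 0.159, -0.689, 0.689]
contact_force: [0.3, 0.2, -0.2]
width: 0.0855
```

step_arm:
  increments:
    - {"x": -0.011, "y": 0.002, "z": -0.026, "ax": 0, "ay": 0, "az": 0, "jaw": -1}
    - {"x": -0.011, "y": 0.002, "z": -0.026, "ax": 0, "ay": 0, "az": 0, "jaw": -1}
    - {"x": -0.011, "y": 0.002, "z": -0.026, "ax": 0, "ay": 0, "az": 0, "jaw": -1}
    - {"x": -0.011, "y": 0.002, "z": -0.026, "ax": 0, "ay": 0, "az": 0, "jaw": -1}
    - {"x": -0.011, "y": 0.002, "z": -0.026, "ax": 0, "ay": 0, "az": 0, "jaw": -1}
    - {"x": -0.011, "y": 0.002, "z": -0.026, "ax": 0, "ay": 0, "az": 0, "jaw": -1}
    - {"x": 0, "y": 0, "z": -0.0, "ax": 0, "ay": 7, "az": 0, "jaw": -1}
    - {"x": 0, "y": 0, "z": 0, "ax": 0, "ay": 0, "az": 0, "jaw": -1}

```text
clock: 2.82
tool_pos: [0.5073, 0.2783, 0.2028]
orientation: [0.117, -0.118, 0.697, -0.697]
contact_force: [0.3, 0.1, -0.7]
width: 0.0854
```

Run:
```python
from h import *
from station import eyes
plan([.507,.303,.056],-71)
c=eyes.capture("wrist");cv2.imwrite("pics/w1.png",c["img"])
pickle.dump(c,open("w1.pkl","wb"))
print("foot_mid top proj",proj(c,[.507,.303,.105]))
W=cloud(c);X,Y,Z=np.moveaxis(W,-1,0)
b=(abs(X-.507)<.04)&(abs(Y-.303)<.04)
P=W[b&(Z>.095)&(Z<.115)]
print(len(P),cv2.minAreaRect((P[:,:2]*1000).astype(np.float32)),P.mean(0))
P=W[b&(Z>.034)&(Z<.044)]
print(len(P),cv2.minEnclosingCircle((P[:,:2]*1000).astype(np.float32)))
```

```text
t 2.82 pos [0.5073 0.2783 0.2028] F [ 0.3  0.1 -0.7] M [-0.04  0.02  0.  ] w 0.0854
toolx [-0.945 -0.328  0.001] y [-0.001  0.    -1.   ] z [ 0.328 -0.945 -0.   ] jaw yaw -70.85 J [-0.232  0.376 -0.44   1.781  0.183  1.026 -1.978]
shift tool (m): [-0.0079  0.1468 -0.0233] turn rotvec tool deg: [0.03 0.15 0.05] |shift| 0.1489
foot_mid top proj (np.float64(235.5906526911183), np.float64(180.39561472015015))
534 ((507.3776550292969, 306.70330810546875), (19.536209106445312, 19.77649688720703), 18.340551376342773) [0.5081478  0.30669442 0.10451482]
638 ((506.5371398925781, 306.4584655761719), 22.249385833740234)
```

View pics/w1.png

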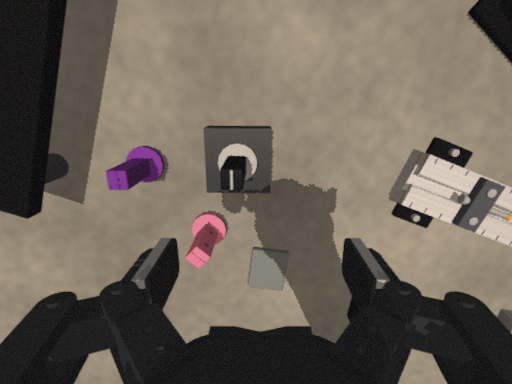

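step_arm:
  increments:
    - {"x": -0.0085, "y": 0.005, "z": -0.0245, "ax": 0, "ay": 0.7, "az": 0, "jaw": -1}
    - {"x": 0, "y": 0.016, "z": 0, "ax": 0, "ay": 0, "az": 0, "jaw": -1}
    - {"x": 0, "y": 0.016, "z": 0, "ax": 0, "ay": 0, "az": 0, "jaw": -1}
    - {"x": 0, "y": 0.016, "z": 0, "ax": 0, "ay": 0, "az": 0, "jaw": -1}
    - {"x": 0, "y": 0.0, "z": 0, "ax": 0, "ay": 0, "az": 0, "jaw": -1}

```text
clock: 3.28
tool_pos: [0.5072, 0.2992, 0.1471]
orientation: [-0.111, 0.115, -0.697, 0.699]
contact_force: [-1.0, -0.7, -0.2]
width: 0.0856
```

Run:
```python
from h import *
from station import eyes
plan([.507,.3045,.056],-71.5)
c=eyes.capture("wrist");cv2.imwrite("pics/w2.png",c["img"])
W=cloud(c);X,Y,Z=np.moveaxis(W,-1,0)
b=(abs(X-.507)<.04)&(abs(Y-.303)<.04)
P=W[b&(Z>.095)&(Z<.115)]
print(len(P),cv2.minAreaRect((P[:,:2]*1000).astype(np.float32)),P.mean(0))
```

```text
t 3.28 pos [0.5072 0.2992 0.1471] F [-1.  -0.7 -0.2] M [-0.07 -0.02 -0.07] w 0.0856
toolx [-0.949 -0.315  0.006] y [-0.005 -0.004 -1.   ] z [ 0.315 -0.949  0.003] jaw yaw -71.62 J [-0.284  0.454 -0.424  1.808  0.226  0.935 -2.057]
shift tool (m): [-0.0021  0.0911 -0.0053] turn rotvec tool deg: [-0.15 -0.12  0.35] |shift| 0.0913
832 ((506.9562683105469, 307.156005859375), (20.195594787597656, 19.374269485473633), 18.200592041015625) [0.50838687 0.30742903 0.10437332]
```

View pics/w2.png

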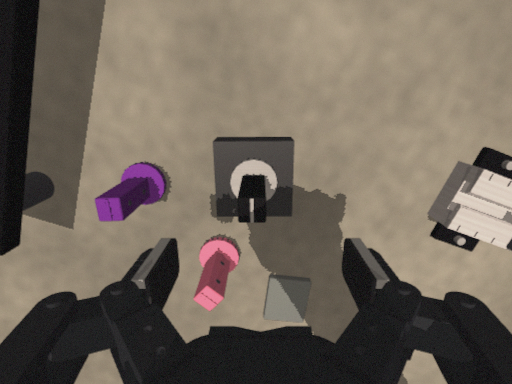

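step_arm:
  increments:
    - {"x": -0.002, "y": 0.01, "z": -0.0065, "ax": -0.15, "ay": 0, "az": 0.35, "jaw": -1}
    - {"x": 0, "y": 0.02, "z": 0, "ax": 0, "ay": 0, "az": 0, "jaw": -1}
    - {"x": 0, "y": 0.02, "z": 0, "ax": 0, "ay": 0, "az": 0, "jaw": -1}
    - {"x": 0, "y": 0.02, "z": 0, "ax": 0, "ay": 0, "az": 0, "jaw": -1}
    - {"x": 0, "y": 0.016, "z": 0, "ax": 0, "ay": 0, "az": 0, "jaw": -1}
    - {"x": 0, "y": 0.005, "z": 0, "ax": 0, "ay": 0, "az": 0, "jaw": -1}
    - {"x": 0, "y": 0.0, "z": 0, "ax": 0, "ay": 0, "az": 0, "jaw": -1}

```text
clock: 3.92
tool_pos: [0.5083, 0.3092, 0.0585]
orientation: [0.114, -0.111, 0.699, -0.697]
contact_force: [-0.1, -0.6, 0.7]
width: 0.0856
```

Run:
```python
from h import *
from station import eyes
plan([.507,.3055,.056],-71.5)
c=eyes.capture("wrist");cv2.imwrite("pics/w3.png",c["img"])
```

```text
t 3.92 pos [0.5083 0.3092 0.0585] F [-0.1 -0.6  0.7] M [ 0.   -0.03  0.01] w 0.0856
toolx [-0.949 -0.315 -0.005] y [ 0.004  0.004 -1.   ] z [ 0.315 -0.949 -0.002] jaw yaw -71.62 J [-0.331  0.569 -0.384  1.865  0.297  0.759 -2.127]
shift tool (m): [0.0024 0.0025 0.0031] turn rotvec tool deg: [ 0.13 -0.12 -0.28] |shift| 0.0047
```

View pics/w3.png

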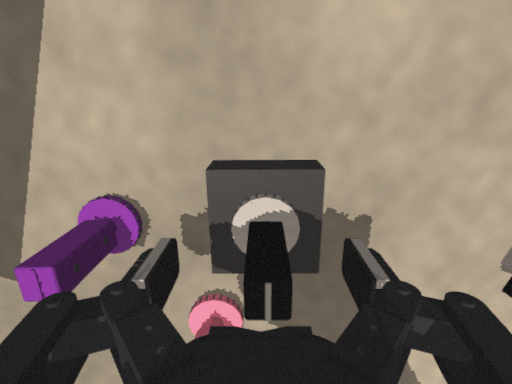

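step_arm:
  increments:
    - {"x": 0.002, "y": 0.0025, "z": 0.003, "ax": 0, "ay": 0, "az": -0.2, "jaw": -1}
    - {"x": 0, "y": 0, "z": 0, "ax": 0, "ay": 0, "az": 0, "jaw": -1}

```text
clock: 4.13
tool_pos: [0.5083, 0.3057, 0.0577]
orientation: [0.114, -0.111, 0.699, -0.697]
contact_force: [0.0, -0.4, 1.0]
width: 0.0849
```

step_arm:
  squeeze: 60
  increments:
    - {"x": 0, "y": 0, "z": 0, "ax": 0, "ay": 0, "az": 0, "jaw": 1}
    - {"x": 0, "y": 0, "z": 0, "ax": 0, "ay": 0, "az": 0, "jaw": 1}
    - {"x": 0, "y": 0, "z": 0, "ax": 0, "ay": 0, "az": 0, "jaw": 1}
    - {"x": 0, "y": 0, "z": 0, "ax": 0, "ay": 0, "az": 0, "jaw": 1}
    - {"x": 0, "y": 0, "z": 0, "ax": 0, "ay": 0, "az": 0, "jaw": 1}
    - {"x": 0, "y": 0, "z": 0, "ax": 0, "ay": 0, "az": 0, "jaw": 1}
    - {"x": 0, "y": 0, "z": 0, "ax": 0, "ay": 0, "az": 0, "jaw": 1}
    - {"x": 0, "y": 0, "z": 0, "ax": 0, "ay": 0, "az": 0, "jaw": 1}

```text
clock: 4.8
tool_pos: [0.5077, 0.306, 0.0571]
orientation: [0.114, -0.112, 0.699, -0.697]
contact_force: [-1.0, -1.5, 4.1]
width: 0.0195
```

Run:
```python
from h import *
from station import eyes
show()
c=eyes.capture("wrist");cv2.imwrite("pics/w4.png",c["img"])
```

```text
t 4.8 pos [0.5077 0.306  0.0571] F [-1.  -1.5  4.1] M [-0.23  0.14  0.02] w 0.0195
toolx [-0.949 -0.315 -0.003] y [ 0.002  0.003 -1.   ] z [ 0.315 -0.949 -0.002] jaw yaw -71.64 J [-0.327  0.569 -0.384  1.869  0.297  0.756 -2.123]
```

View pics/w4.png

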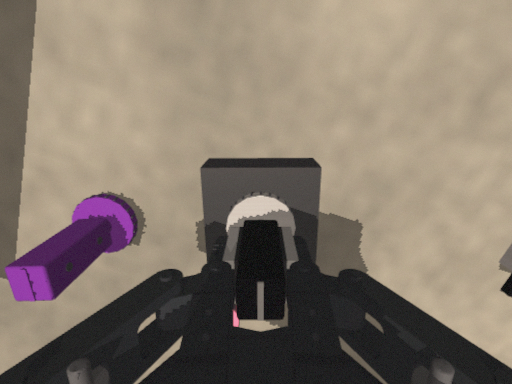

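step_arm:
  increments:
    - {"x": 0, "y": -0.006, "z": 0, "ax": 0, "ay": 0, "az": 0, "jaw": 1}
    - {"x": 0, "y": -0.012, "z": 0, "ax": 0, "ay": 0, "az": 0, "jaw": 1}
    - {"x": 0, "y": -0.012, "z": 0, "ax": 0, "ay": 0, "az": 0, "jaw": 1}
    - {"x": 0, "y": -0.02, "z": 0, "ax": 0, "ay": 0, "az": 0, "jaw": 1}
    - {"x": 0, "y": -0.02, "z": 0, "ax": 0, "ay": 0, "az": 0, "jaw": 1}
    - {"x": 0, "y": -0.01, "z": 0, "ax": 0, "ay": 0, "az": 0, "jaw": 1}
    - {"x": 0, "y": 0, "z": 0, "ax": 0, "ay": 0, "az": 0, "jaw": 1}

```text
clock: 5.43
tool_pos: [0.5091, 0.307, 0.1402]
orientation: [0.116, -0.11, 0.7, -0.696]
contact_force: [0.9, 0.6, -1.6]
width: 0.0195
```

Run:
```python
from h import *
from station import eyes
plan([.549,-.075,.13],-1.7)
c=eyes.capture("wrist");cv2.imwrite("pics/w5.png",c["img"])
```

```text
t 5.43 pos [0.5091 0.307  0.1402] F [ 0.9  0.6 -1.6] M [ 0.04 -0.05  0.04] w 0.0195
toolx [-0.949 -0.315 -0.009] y [ 0.007  0.007 -1.   ] z [ 0.315 -0.949 -0.004] jaw yaw -71.65 J [-0.292  0.464 -0.425  1.812  0.235  0.906 -2.072]
shift tool (m): [0.0825 0.008  0.3752] turn rotvec tool deg: [ -0.11 -69.95  -0.58] |shift| 0.3842
```

View pics/w5.png

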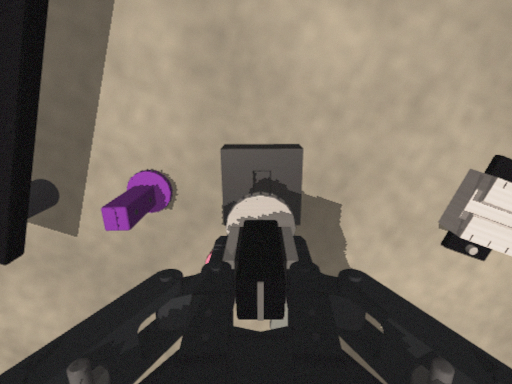

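step_arm:
  increments:
    - {"x": 0.0064, "y": 0, "z": 0.0289, "ax": 0, "ay": 0, "az": -0.5, "jaw": 1}
    - {"x": 0.0064, "y": 0, "z": 0.0289, "ax": 0, "ay": 0, "az": 0, "jaw": 1}
    - {"x": 0.0064, "y": 0, "z": 0.0289, "ax": 0, "ay": 0, "az": 0, "jaw": 1}
    - {"x": 0.0064, "y": 0, "z": 0.0289, "ax": 0, "ay": 0, "az": 0, "jaw": 1}
    - {"x": 0.0064, "y": 0, "z": 0.0289, "ax": 0, "ay": 0, "az": 0, "jaw": 1}
    - {"x": 0.0064, "y": 0, "z": 0.0289, "ax": 0, "ay": 0, "az": 0, "jaw": 1}
    - {"x": 0.0064, "y": 0, "z": 0.0289, "ax": 0, "ay": 0, "az": 0, "jaw": 1}
    - {"x": 0.0064, "y": 0, "z": 0.0289, "ax": 0, "ay": 0, "az": 0, "jaw": 1}

```text
clock: 6.15
tool_pos: [0.5307, 0.0684, 0.1352]
orientation: [0.11, -0.116, 0.699, -0.698]
contact_force: [0.2, 0.8, -2.0]
width: 0.0193
```

step_arm:
  increments:
    - {"x": 0.0064, "y": 0, "z": 0.0289, "ax": 0, "ay": 0, "az": 0, "jaw": 1}
    - {"x": 0.0064, "y": 0, "z": 0.0289, "ax": 0, "ay": 0, "az": 0, "jaw": 1}
    - {"x": 0.0064, "y": 0, "z": 0.0289, "ax": 0, "ay": 0, "az": 0, "jaw": 1}
    - {"x": 0.0064, "y": 0, "z": 0.0289, "ax": 0, "ay": 0, "az": 0, "jaw": 1}
    - {"x": 0.0064, "y": 0, "z": 0.0289, "ax": 0, "ay": 0, "az": 0, "jaw": 1}
    - {"x": 0, "y": 0, "z": 0, "ax": 0, "ay": -7, "az": 0, "jaw": 1}
    - {"x": 0, "y": 0, "z": 0, "ax": 0, "ay": -7, "az": 0, "jaw": 1}
    - {"x": 0, "y": 0, "z": 0, "ax": 0, "ay": -7, "az": 0, "jaw": 1}

```text
clock: 6.82
tool_pos: [0.5459, -0.0779, 0.1349]
orientation: [0.237, -0.243, 0.667, -0.664]
contact_force: [0.8, 0.2, -1.4]
width: 0.0196
```

step_arm:
  increments:
    - {"x": 0, "y": 0, "z": 0, "ax": 0, "ay": -7, "az": 0, "jaw": 1}
    - {"x": 0, "y": 0, "z": 0, "ax": 0, "ay": -7, "az": 0, "jaw": 1}
    - {"x": 0, "y": 0, "z": 0, "ax": 0, "ay": -7, "az": 0, "jaw": 1}
    - {"x": 0, "y": 0, "z": 0, "ax": 0, "ay": -7, "az": 0, "jaw": 1}
    - {"x": 0, "y": 0, "z": 0, "ax": 0, "ay": -7, "az": 0, "jaw": 1}
    - {"x": 0, "y": 0, "z": 0, "ax": 0, "ay": -7, "az": 0, "jaw": 1}
    - {"x": 0, "y": 0, "z": 0, "ax": 0, "ay": -7, "az": 0, "jaw": 1}
    - {"x": 0, "y": 0, "z": 0, "ax": 0, "ay": 0, "az": 0, "jaw": 1}

```text
clock: 7.48
tool_pos: [0.5459, -0.0771, 0.1349]
orientation: [0.491, -0.495, 0.509, -0.504]
contact_force: [-0.5, 0.2, -2.5]
width: 0.0192
```

Run:
```python
from h import *
from station import eyes
plan([.549,-.075,.08],-1.7)
d={}
for n in("wrist","top","scene"):
    c=eyes.capture(n);cv2.imwrite(f"pics/{n}6.png",c["img"]);d[n]=c
pickle.dump(d,open("cap6.pkl","wb"))
crop(d["top"],250,165,400,245,5,"pics/t6.png")
crop(d["scene"],90,120,270,230,4,"pics/s6.png")
```

```text
t 7.48 pos [ 0.5459 -0.0771  0.1349] F [-0.5  0.2 -2.5] M [0.03 0.02 0.02] w 0.0192
toolx [-0.027 -1.    -0.001] y [-0.009  0.002 -1.   ] z [ 1.    -0.027 -0.009] jaw yaw -1.53 J [ 0.547  0.454 -0.624  1.895  0.329  0.906 -0.263]
shift tool (m): [-0.0021  0.0549  0.0035] turn rotvec tool deg: [ 0.52  0.17 -0.07] |shift| 0.055
```

View pics/wrist6.png

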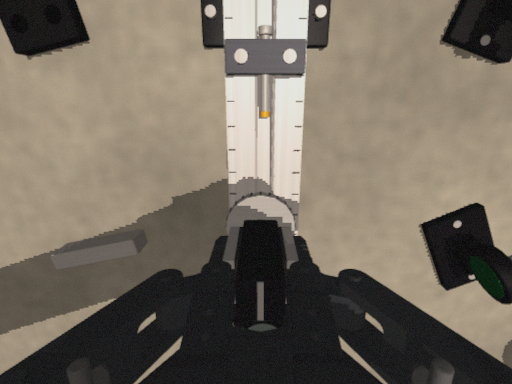

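View pics/s6.png

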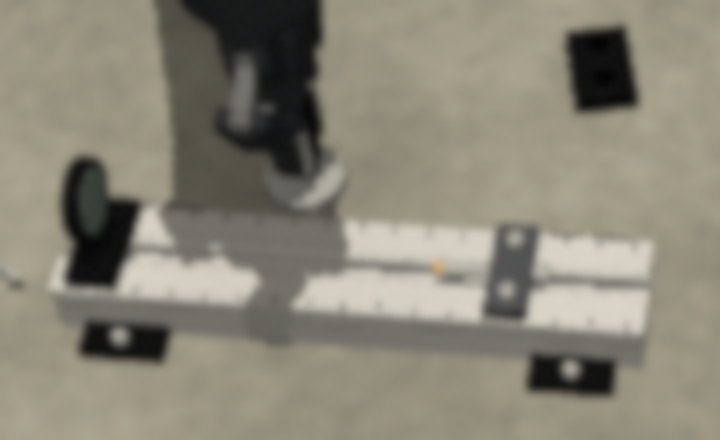

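Run:
```python
from h import *
d=load("cap6.pkl"); c=d["wrist"]; W=cloud(c);X,Y,Z=np.moveaxis(W,-1,0)
m=(Z>.028)&(Z<.043)&(X>.48)&(X<.62)
pts=[]
for y in np.arange(-.05,.0,.005):
    P=W[m&(abs(Y-y)<.003)]
    if len(P)>10: print(round(y,3),P[:,0].min().round(4),P[:,0].max().round(4),((P[:,0].min()+P[:,0].max())/2).round(4),np.median(P[:,2]).round(4)); 
P=W[(Z>.1)&(Z<.125)&(abs(X-.55)<.05)&(abs(Y+.077)<.06)]
print("collar",len(P),P.min(0).round(4),P.max(0).round(4),np.median(P[:,2]))
# rail line by image: detect slot dark pixel edges at rows
g=cv2.cvtColor(c["img"],cv2.COLOR_BGR2GRAY)
for v in (150,160,170,180): print(v,g[v,222:310].tolist())
crop(c,190,100,340,250,4,"pics/w6c.png")
```

```text
-0.05 0.5175 0.5813 0.5494 0.036
-0.045 0.5178 0.5812 0.5495 0.036
-0.04 0.518 0.5811 0.5496 0.036
-0.035 0.5184 0.5818 0.5501 0.0359
-0.03 0.5178 0.5818 0.5498 0.0359
-0.025 0.5181 0.5817 0.5499 0.036
-0.02 0.5183 0.5823 0.5503 0.036
-0.015 0.5187 0.5824 0.5506 0.0361
-0.01 0.5189 0.5823 0.5506 0.0362
-0.005 0.5186 0.5823 0.5504 0.0361
collar 1724 [ 0.5238 -0.083   0.1079] [ 0.5684 -0.0541  0.1247] 0.11571270947195231
150 [151, 149, 149, 149, 137, 170, 191, 149, 154, 154, 158, 153, 162, 185, 217, 216, 216, 217, 218, 218, 219, 218, 217, 217, 216, 216, 216, 217, 218, 217, 218, 217, 213, 191, 181, 203, 217, 218, 217, 218, 217, 219, 221, 219, 220, 220, 219, 194, 120, 145, 169, 169, 200, 218, 221, 224, 223, 223, 221, 218, 219, 218, 218, 219, 220, 222, 221, 221, 220, 219, 217, 181, 115, 107, 117, 80, 106, 136, 179, 195, 141, 141, 143, 142, 141, 141, 143, 144]
160 [148, 151, 148, 148, 127, 150, 207, 212, 216, 219, 218, 218, 215, 213, 212, 212, 213, 215, 216, 216, 216, 215, 216, 216, 215, 213, 214, 215, 215, 217, 216, 214, 210, 189, 182, 201, 213, 214, 217, 216, 217, 219, 219, 217, 218, 217
[... 396 characters left out ...]
 212, 212, 213, 212, 215, 216, 217, 216, 215, 213, 212, 183, 117, 137, 160, 187, 212, 214, 216, 219, 218, 216, 212, 212, 214, 214, 215, 215, 217, 218, 218, 216, 215, 213, 214, 213, 215, 214, 216, 216, 215, 215, 196, 155, 150, 150, 143, 146, 146, 141, 143, 143]
180 [88, 89, 87, 87, 90, 102, 166, 205, 209, 213, 217, 215, 213, 209, 208, 211, 182, 121, 121, 120, 121, 120, 118, 118, 118, 117, 118, 119, 119, 119, 118, 121, 115, 114, 106, 117, 119, 118, 118, 119, 157, 197, 199, 204, 212, 211, 213, 184, 132, 158, 158, 178, 210, 211, 217, 218, 217, 216, 211, 211, 213, 213, 215, 215, 215, 216, 215, 213, 210, 213, 211, 211, 212, 214, 217, 215, 213, 209, 181, 149, 152, 149, 152, 150, 148, 147, 145, 147]
```

View pics/w6c.png

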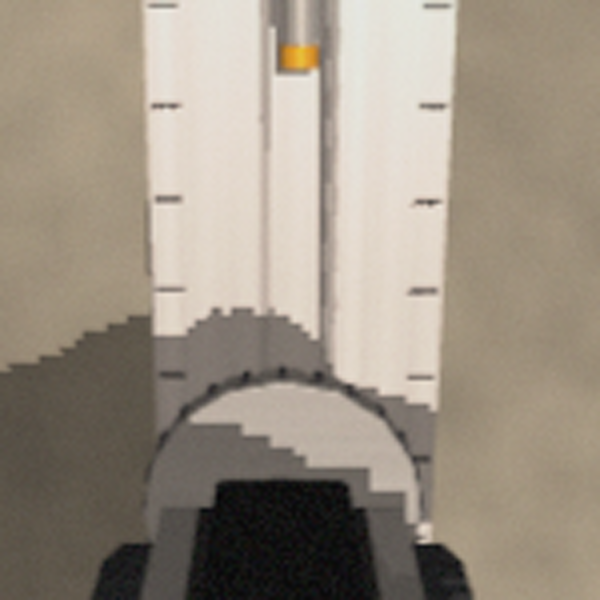

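step_arm:
  increments:
    - {"x": 0, "y": 0.01, "z": 0.003, "ax": 0.5, "ay": 0, "az": 0, "jaw": 1}
    - {"x": 0, "y": 0.015, "z": 0, "ax": 0, "ay": 0, "az": 0, "jaw": 1}
    - {"x": 0, "y": 0.015, "z": 0, "ax": 0, "ay": 0, "az": 0, "jaw": 1}
    - {"x": 0, "y": 0.014, "z": 0, "ax": 0, "ay": 0, "az": 0, "jaw": 1}
    - {"x": 0, "y": 0, "z": 0, "ax": 0, "ay": 0, "az": 0, "jaw": 1}
    - {"x": 0, "y": 0, "z": 0, "ax": 0, "ay": 0, "az": 0, "jaw": 1}

```text
clock: 8.13
tool_pos: [0.5494, -0.077, 0.0817]
orientation: [0.493, -0.492, 0.507, -0.507]
contact_force: [1.0, -0.5, -1.1]
width: 0.0196
```

Run:
```python
from h import *
from station import eyes
plan([.5488,-.075,.0631],-1.5)
d={}
for n in("wrist","top","scene"):
    c=eyes.capture(n);d[n]=c
pickle.dump(d,open("cap7.pkl","wb"))
c=d["wrist"]; W=cloud(c);X,Y,Z=np.moveaxis(W,-1,0)
crop(c,190,80,340,250,4,"pics/w7c.png")
crop(d["scene"],90,120,270,230,4,"pics/s7.png")
P=W[(Z>.05)&(Z<.07)&(abs(X-.55)<.05)&(abs(Y+.077)<.06)]
print("collar",len(P),P.min(0).round(4),P.max(0).round(4),np.median(P[:,2]))
m=(Z>.028)&(Z<.040)&(X>.48)&(X<.62)
for y in np.arange(-.05,.0,.01):
    P=W[m&(abs(Y-y)<.003)]
    if len(P)>10: print(round(y,3),((P[:,0].min()+P[:,0].max())/2).round(4))
```

```text
t 8.13 pos [ 0.5494 -0.077   0.0817] F [ 1.  -0.5 -1.1] M [ 0.04  0.01 -0.03] w 0.0196
toolx [-0.03 -1.   -0.  ] y [ 0.  0. -1.] z [ 1.   -0.03  0.  ] jaw yaw -1.7 J [ 0.509  0.523 -0.582  1.934  0.393  0.798 -0.32 ]
shift tool (m): [-0.0019  0.0186 -0.0006] turn rotvec tool deg: [-0.02 -0.2  -0.02] |shift| 0.0187
collar 1727 [ 0.5275 -0.0821  0.0546] [ 0.5719 -0.0541  0.0645] 0.062483823690842905
-0.05 0.5493
-0.04 0.5496
-0.03 0.5499
-0.02 0.5501
-0.01 0.5504
```

View pics/s7.png

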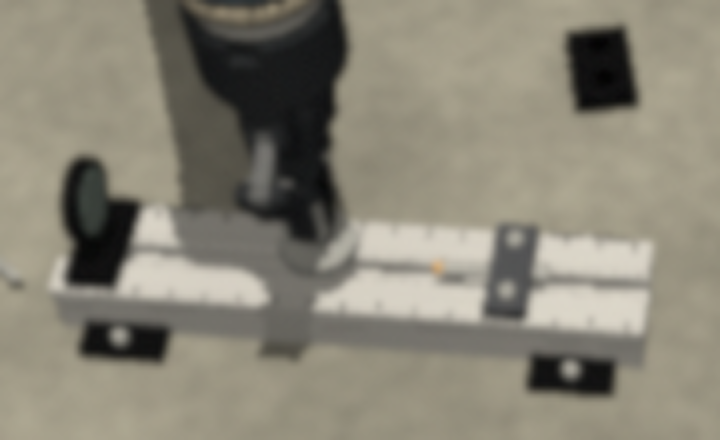

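View pics/w7c.png

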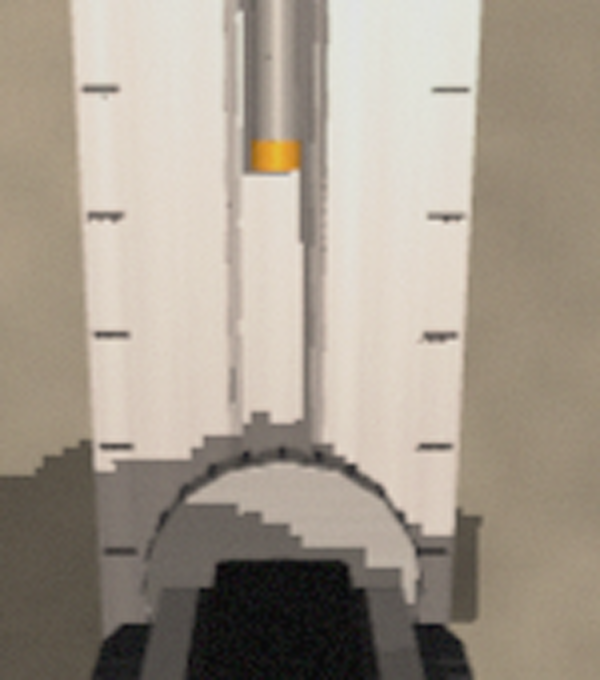

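step_arm:
  increments:
    - {"x": 0, "y": 0.005, "z": -0.0009, "ax": 0, "ay": -0.1, "az": 0, "jaw": 1}
    - {"x": 0, "y": 0.005, "z": 0, "ax": 0, "ay": 0, "az": 0, "jaw": 1}
    - {"x": 0, "y": 0.002, "z": 0, "ax": 0, "ay": 0, "az": 0, "jaw": 1}
    - {"x": 0, "y": 0, "z": 0, "ax": 0, "ay": 0, "az": 0, "jaw": 1}
    - {"x": 0, "y": 0, "z": 0, "ax": 0, "ay": 0, "az": 0, "jaw": 1}

```text
clock: 8.7
tool_pos: [0.5489, -0.0771, 0.0701]
orientation: [-0.494, 0.493, -0.506, 0.507]
contact_force: [0.7, -0.5, -2.1]
width: 0.0193
```

Run:
```python
from h import *
plan([.5486,-.077,.0631],-1.5)
```

```text
t 8.7 pos [ 0.5489 -0.0771  0.0701] F [ 0.7 -0.5 -2.1] M [ 0.04 -0.04 -0.03] w 0.0193
toolx [-0.027 -1.    -0.   ] y [ 0.002  0.    -1.   ] z [ 1.    -0.027  0.002] jaw yaw -1.54 J [ 0.502  0.538 -0.573  1.944  0.408  0.774 -0.33 ]
shift tool (m): [-0.0001  0.007  -0.0003] turn rotvec tool deg: [-0.1  -0.04 -0.02] |shift| 0.007
```

step_arm:
  increments:
    - {"x": 0, "y": 0.002, "z": -0.0003, "ax": 0, "ay": 0, "az": 0, "jaw": 1}
    - {"x": 0, "y": 0.0015, "z": 0, "ax": 0, "ay": 0, "az": 0, "jaw": 1}
    - {"x": 0, "y": 0, "z": 0, "ax": 0, "ay": 0, "az": 0, "jaw": 1}

```text
clock: 8.95
tool_pos: [0.5486, -0.0771, 0.0665]
orientation: [-0.494, 0.493, -0.506, 0.507]
contact_force: [-0.7, -0.5, -1.4]
width: 0.0195
```

Run:
```python
from h import *
plan([.5486,-.077,.0631],-1.5)
```

```text
t 8.95 pos [ 0.5486 -0.0771  0.0665] F [-0.7 -0.5 -1.4] M [ 0.02  0.08 -0.05] w 0.0195
toolx [-0.027 -1.    -0.   ] y [ 0.002  0.    -1.   ] z [ 1.    -0.027  0.002] jaw yaw -1.54 J [ 0.499  0.543 -0.57   1.947  0.412  0.767 -0.334]
shift tool (m): [-0.0001  0.0034  0.    ] turn rotvec tool deg: [-0.1  -0.04 -0.02] |shift| 0.0034
```

step_arm:
  increments:
    - {"x": 0, "y": 0.0015, "z": 0, "ax": 0, "ay": 0, "az": 0, "jaw": 1}
    - {"x": 0, "y": 0.001, "z": 0, "ax": 0, "ay": 0, "az": 0, "jaw": 1}
    - {"x": 0, "y": 0, "z": 0, "ax": 0, "ay": 0, "az": 0, "jaw": 1}
    - {"x": 0, "y": 0, "z": 0, "ax": 0, "ay": 0, "az": 0, "jaw": 1}

```text
clock: 9.28
tool_pos: [0.5487, -0.0771, 0.0642]
orientation: [-0.494, 0.493, -0.506, 0.507]
contact_force: [0.5, -0.5, -1.6]
width: 0.0191
```

step_arm:
  increments:
    - {"x": 0, "y": 0.001, "z": 0, "ax": 0, "ay": 0, "az": 0, "jaw": 1}
    - {"x": 0, "y": 0, "z": 0, "ax": 0, "ay": 0, "az": 0, "jaw": 1}
    - {"x": 0, "y": 0, "z": 0, "ax": 0, "ay": 0, "az": 0, "jaw": 1}

```text
clock: 9.53
tool_pos: [0.5488, -0.0771, 0.0633]
orientation: [-0.494, 0.493, -0.506, 0.507]
contact_force: [0.8, 0.2, -2.3]
width: 0.0191
```

Run:
```python
from h import *
from station import eyes
plan([.5486,-.077,.0631],-1.5)
c=eyes.capture("wrist");crop(c,190,80,340,250,4,"pics/w8c.png")
```

```text
t 9.53 pos [ 0.5488 -0.0771  0.0633] F [ 0.8  0.2 -2.3] M [ 0.01  0.02 -0.05] w 0.0191
toolx [-0.027 -1.    -0.   ] y [ 0.002  0.    -1.   ] z [ 1.    -0.027  0.002] jaw yaw -1.54 J [ 0.496  0.547 -0.567  1.949  0.417  0.761 -0.338]
shift tool (m): [-0.0001  0.0002 -0.0002] turn rotvec tool deg: [-0.13 -0.04 -0.02] |shift| 0.0002
```

View pics/w8c.png

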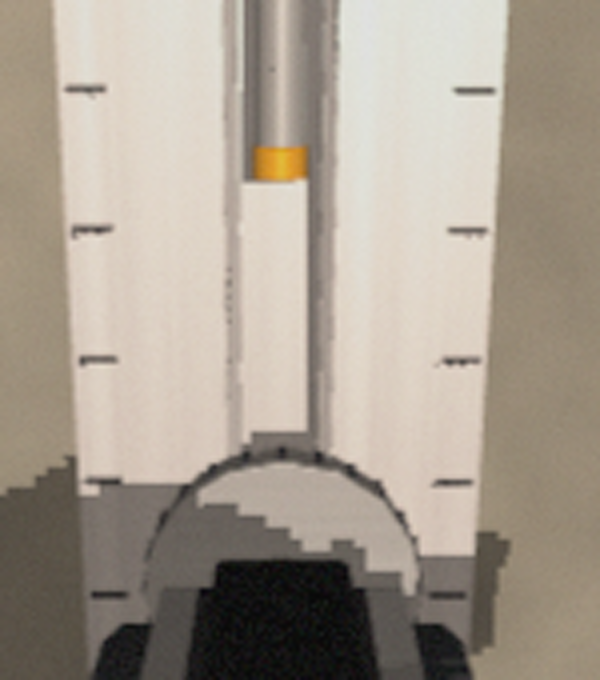

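step_arm:
  increments:
    - {"x": -0.003, "y": 0, "z": 0, "ax": 0, "ay": 0, "az": 0, "jaw": 1}
    - {"x": -0.006, "y": 0, "z": 0, "ax": 0, "ay": 0, "az": 0, "jaw": 1}
    - {"x": -0.006, "y": 0, "z": 0, "ax": 0, "ay": 0, "az": 0, "jaw": 1}
    - {"x": -0.006, "y": 0, "z": 0, "ax": 0, "ay": 0, "az": 0, "jaw": 1}
    - {"x": -0.004, "y": 0, "z": 0, "ax": 0, "ay": 0, "az": 0, "jaw": 1}
    - {"x": -0.002, "y": 0, "z": 0, "ax": 0, "ay": 0, "az": 0, "jaw": 1}
    - {"x": 0, "y": 0, "z": 0, "ax": 0, "ay": 0, "az": 0, "jaw": 1}
    - {"x": 0, "y": 0, "z": 0, "ax": 0, "ay": 0, "az": 0, "jaw": 1}

```text
clock: 10.25
tool_pos: [0.5495, -0.0501, 0.0633]
orientation: [-0.494, 0.493, -0.506, 0.507]
contact_force: [0.5, -0.4, -1.2]
width: 0.0193
```

Run:
```python
from h import *
from station import eyes
plan([.5494,-.047,.0631],-1.5)
c=eyes.capture("wrist");crop(c,190,80,340,250,4,"pics/w9c.png")
W=cloud(c)
im=c["img"].astype(int); m=(im[...,2]>180)&(im[...,0]<90)&(im[...,1]>100)
v,u=np.nonzero(m);print(len(u),u.min(),u.max(),v.min(),v.max()); P=W[m]; print(P.min(0),P.max(0),np.median(P,0))
print('tip front at z.0405', ray(c,u.mean(),v.max()+.5,.0445))
X,Y,Z=np.moveaxis(W,-1,0)
P=W[(Z>.041)&(Z<.05)&(Y>-.06)&(Y<-.02)]; print("collar", P.max(0) if len(P) else 0)
```

```text
t 10.25 pos [ 0.5495 -0.0501  0.0633] F [ 0.5 -0.4 -1.2] M [-0.05 -0.02 -0.03] w 0.0193
toolx [-0.027 -1.    -0.   ] y [ 0.002  0.    -1.   ] z [ 1.    -0.027  0.002] jaw yaw -1.53 J [ 0.449  0.544 -0.568  1.954  0.417  0.758 -0.388]
shift tool (m): [-0.0031  0.0002 -0.0002] turn rotvec tool deg: [-0.12 -0.03 -0.  ] |shift| 0.0031
71 255 265 164 170
[ 0.5474526  -0.01218741  0.04236676] [ 0.55346951 -0.00811079  0.04556678] [ 0.55048109 -0.01014583  0.04404642]
tip front at z.0405 [ 0.55044393 -0.01204694  0.0445    ]
collar [ 0.57161119 -0.0272493   0.04657313]
```

View pics/w9c.png

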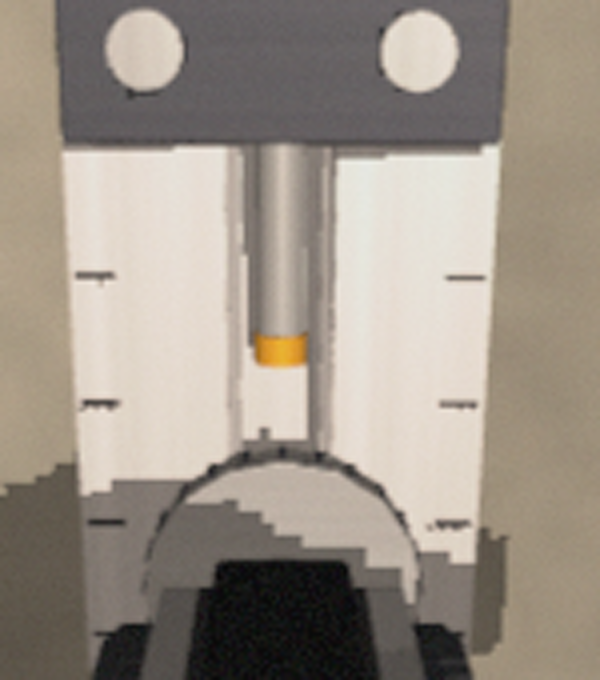

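step_arm:
  increments:
    - {"x": -0.004, "y": 0, "z": 0, "ax": 0, "ay": 0, "az": 0, "jaw": 1}
    - {"x": -0.004, "y": 0, "z": 0, "ax": 0, "ay": 0, "az": 0, "jaw": 1}
    - {"x": -0.003, "y": 0, "z": 0, "ax": 0, "ay": 0, "az": 0, "jaw": 1}
    - {"x": 0, "y": 0, "z": 0, "ax": 0, "ay": 0, "az": 0, "jaw": 1}
    - {"x": 0, "y": 0, "z": 0, "ax": 0, "ay": 0, "az": 0, "jaw": 1}

```text
clock: 10.72
tool_pos: [0.5498, -0.0387, 0.0633]
orientation: [-0.494, 0.493, -0.506, 0.507]
contact_force: [0.6, 0.5, -2.4]
width: 0.0195
```

step_arm:
  increments:
    - {"x": -0.001, "y": 0, "z": 0, "ax": 0, "ay": 0, "az": 0, "jaw": 1}
    - {"x": 0, "y": 0, "z": 0, "ax": 0, "ay": 0, "az": 0, "jaw": 1}

```text
clock: 10.88
tool_pos: [0.5498, -0.0381, 0.0632]
orientation: [-0.494, 0.493, -0.506, 0.507]
contact_force: [0.6, 0.4, -2.1]
width: 0.0198
```

step_arm:
  increments:
    - {"x": -0.001, "y": 0, "z": 0, "ax": 0, "ay": 0, "az": 0, "jaw": 1}
    - {"x": 0, "y": 0, "z": 0, "ax": 0, "ay": 0, "az": 0, "jaw": 1}

```text
clock: 11.05
tool_pos: [0.5499, -0.037, 0.0633]
orientation: [-0.494, 0.493, -0.506, 0.507]
contact_force: [0.4, -0.2, -2.1]
width: 0.0195
```

Run:
```python
from h import *
from station import eyes
plan([.5494,-.035,.0631],-1.5)
c=eyes.capture("wrist");crop(c,190,80,340,250,4,"pics/w10c.png")
```

```text
t 11.05 pos [ 0.5499 -0.037   0.0633] F [ 0.4 -0.2 -2.1] M [-0.01 -0.04 -0.03] w 0.0195
toolx [-0.027 -1.    -0.   ] y [ 0.002  0.    -1.   ] z [ 1.    -0.027  0.002] jaw yaw -1.55 J [ 0.427  0.544 -0.569  1.956  0.417  0.758 -0.412]
shift tool (m): [-0.002   0.0002 -0.0005] turn rotvec tool deg: [-0.13 -0.05 -0.03] |shift| 0.0021
```

View pics/w10c.png

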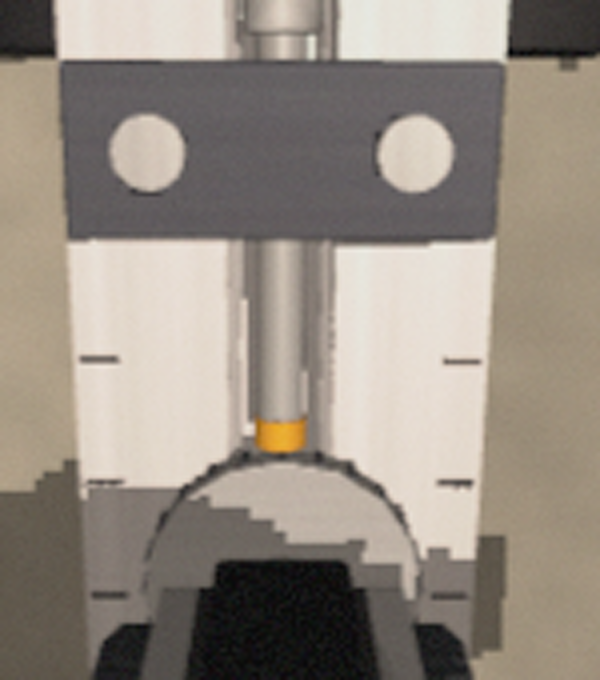

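step_arm:
  increments:
    - {"x": -0.001, "y": 0, "z": 0, "ax": 0, "ay": 0, "az": 0, "jaw": 1}
    - {"x": 0, "y": 0, "z": 0, "ax": 0, "ay": 0, "az": 0, "jaw": 1}

```text
clock: 11.27
tool_pos: [0.5498, -0.036, 0.0633]
orientation: [-0.494, 0.493, -0.506, 0.507]
contact_force: [0.2, 0.4, -2.0]
width: 0.0191
```

step_arm:
  increments:
    - {"x": -0.001, "y": 0, "z": 0, "ax": 0, "ay": 0, "az": 0, "jaw": 1}
    - {"x": 0, "y": 0, "z": 0, "ax": 0, "ay": 0, "az": 0, "jaw": 1}

```text
clock: 11.43
tool_pos: [0.5499, -0.0352, 0.0633]
orientation: [-0.494, 0.493, -0.506, 0.507]
contact_force: [-0.6, -1.3, -1.8]
width: 0.0196
```

step_arm:
  increments:
    - {"x": -0.0005, "y": 0, "z": 0, "ax": 0, "ay": 0, "az": 0, "jaw": 1}
    - {"x": 0, "y": 0, "z": 0, "ax": 0, "ay": 0, "az": 0, "jaw": 1}

```text
clock: 11.6
tool_pos: [0.5499, -0.0349, 0.0633]
orientation: [-0.494, 0.493, -0.506, 0.507]
contact_force: [0.2, -1.0, -1.7]
width: 0.0194
```

Run:
```python
from h import *
from station import eyes
plan([.5494,-.035,.0631],-1.5)
c=eyes.capture("wrist");crop(c,190,80,340,250,4,"pics/w11c.png")
```

```text
t 11.6 pos [ 0.5499 -0.0349  0.0633] F [ 0.2 -1.  -1.7] M [-0.27  0.01 -0.01] w 0.0194
toolx [-0.027 -1.     0.   ] y [ 0.002 -0.    -1.   ] z [ 1.    -0.027  0.002] jaw yaw -1.55 J [ 0.423  0.543 -0.569  1.956  0.418  0.758 -0.417]
shift tool (m): [ 0.0002  0.0002 -0.0005] turn rotvec tool deg: [-0.12 -0.05  0.01] |shift| 0.0006
```

View pics/w11c.png

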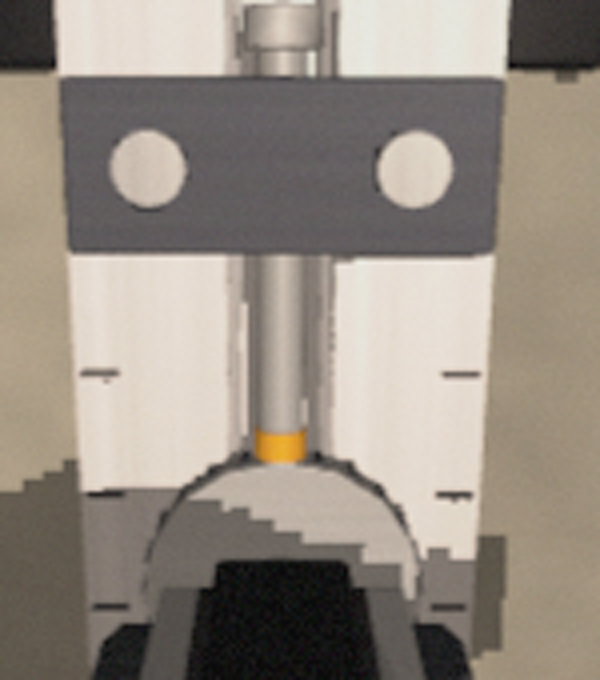

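Contact felt (Mx jumped to −0.27 N·m, Fy ≈ −1 N). I'll compress the tip a little more.

step_arm:
  increments:
    - {"x": -0.0007, "y": 0, "z": 0, "ax": 0, "ay": 0, "az": 0, "jaw": 1}
    - {"x": -0.0007, "y": 0, "z": 0, "ax": 0, "ay": 0, "az": 0, "jaw": 1}
    - {"x": 0, "y": 0, "z": 0, "ax": 0, "ay": 0, "az": 0, "jaw": 1}
    - {"x": 0, "y": 0, "z": 0, "ax": 0, "ay": 0, "az": 0, "jaw": 1}

```text
clock: 11.98
tool_pos: [0.5499, -0.0334, 0.0632]
orientation: [-0.494, 0.493, -0.506, 0.507]
contact_force: [-0.3, -1.8, -2.0]
width: 0.0189
```

Run:
```python
from h import *
show()
```

```text
t 11.98 pos [ 0.5499 -0.0334  0.0632] F [-0.3 -1.8 -2. ] M [-0.34  0.03  0.06] w 0.0189
toolx [-0.027 -1.    -0.   ] y [ 0.002 -0.    -1.   ] z [ 1.    -0.027  0.002] jaw yaw -1.54 J [ 0.42   0.543 -0.569  1.956  0.418  0.758 -0.419]
```

step_arm:
  increments:
    - {"x": 0, "y": 0.001, "z": 0, "ax": 0, "ay": 0, "az": 0, "jaw": 1}
    - {"x": 0, "y": 0.001, "z": 0, "ax": 0, "ay": 0, "az": 0, "jaw": 1}
    - {"x": 0, "y": 0, "z": 0, "ax": 0, "ay": 0, "az": 0, "jaw": 1}
    - {"x": 0, "y": 0, "z": 0, "ax": 0, "ay": 0, "az": 0, "jaw": 1}

```text
clock: 12.32
tool_pos: [0.5501, -0.0333, 0.0617]
orientation: [-0.494, 0.493, -0.506, 0.507]
contact_force: [-1.8, -2.4, 4.4]
width: 0.0195
```

step_arm:
  increments:
    - {"x": 0, "y": 0.001, "z": 0, "ax": 0, "ay": 0, "az": 0, "jaw": 1}
    - {"x": 0, "y": 0.001, "z": 0, "ax": 0, "ay": 0, "az": 0, "jaw": 1}
    - {"x": 0, "y": 0, "z": 0, "ax": 0, "ay": 0, "az": 0, "jaw": 1}
    - {"x": 0, "y": 0, "z": 0, "ax": 0, "ay": 0, "az": 0, "jaw": 1}

```text
clock: 12.65
tool_pos: [0.5501, -0.0334, 0.0598]
orientation: [-0.494, 0.493, -0.506, 0.507]
contact_force: [-2.5, -1.8, 6.0]
width: 0.0194
```

Run:
```python
from h import *
show()
```

```text
t 12.65 pos [ 0.5501 -0.0334  0.0598] F [-2.5 -1.8  6. ] M [-0.54  0.61  0.02] w 0.0194
toolx [-0.027 -1.     0.   ] y [ 0.002 -0.    -1.   ] z [ 1.    -0.027  0.002] jaw yaw -1.55 J [ 0.417  0.548 -0.566  1.958  0.423  0.751 -0.424]
```

step_arm:
  increments:
    - {"x": 0, "y": 0.001, "z": -0.0005, "ax": 0, "ay": 0, "az": 0, "jaw": 1}
    - {"x": 0, "y": 0.001, "z": 0, "ax": 0, "ay": 0, "az": 0, "jaw": 1}
    - {"x": 0, "y": 0, "z": 0, "ax": 0, "ay": 0, "az": 0, "jaw": 1}
    - {"x": 0, "y": 0, "z": 0, "ax": 0, "ay": 0, "az": 0, "jaw": 1}

```text
clock: 12.98
tool_pos: [0.55, -0.0334, 0.0581]
orientation: [-0.494, 0.492, -0.506, 0.508]
contact_force: [-1.4, -2.4, 8.1]
width: 0.0195
```

Run:
```python
from h import *
show()
```

```text
t 12.98 pos [ 0.55   -0.0334  0.0581] F [-1.4 -2.4  8.1] M [-0.52  0.63  0.05] w 0.0195
toolx [-0.027 -1.     0.   ] y [ 0.003 -0.    -1.   ] z [ 1.    -0.027  0.003] jaw yaw -1.55 J [ 0.416  0.55  -0.564  1.959  0.425  0.747 -0.426]
```

step_arm:
  increments:
    - {"x": 0, "y": 0.0004, "z": 0, "ax": 0, "ay": -3, "az": 0, "jaw": 1}
    - {"x": 0, "y": 0, "z": 0, "ax": 0, "ay": -4, "az": 0, "jaw": 1}
    - {"x": 0, "y": 0, "z": 0, "ax": 0, "ay": -4, "az": 0, "jaw": 1}
    - {"x": 0, "y": 0, "z": 0, "ax": 0, "ay": -4, "az": 0, "jaw": 1}
    - {"x": 0, "y": 0, "z": 0, "ax": 0, "ay": -5, "az": 0, "jaw": 1}
    - {"x": 0, "y": 0, "z": 0, "ax": 0, "ay": 0, "az": 0, "jaw": 1}

```text
clock: 13.48
tool_pos: [0.551, -0.0321, 0.0581]
orientation: [0.576, -0.573, 0.411, -0.414]
contact_force: [-1.1, 0.3, 8.6]
width: 0.0193
```

Run:
```python
from h import *
show()
```

```text
t 13.48 pos [ 0.551  -0.0321  0.0581] F [-1.1  0.3  8.6] M [-0.15  0.35  0.07] w 0.0193
toolx [ 0.32  -0.948  0.   ] y [ 0.006  0.002 -1.   ] z [0.948 0.32  0.006] jaw yaw 18.64 J [ 0.478  0.574 -0.653  1.955  0.493  0.768 -0.133]
```

step_arm:
  increments:
    - {"x": 0, "y": 0, "z": 0, "ax": 0, "ay": 0, "az": 0, "jaw": 1}
    - {"x": 0, "y": 0, "z": 0, "ax": 0, "ay": 0, "az": 0, "jaw": 1}

```text
clock: 13.65
tool_pos: [0.551, -0.0321, 0.0581]
orientation: [0.575, -0.572, 0.412, -0.414]
contact_force: [-0.2, -0.1, 7.9]
width: 0.0194
```

Run:
```python
from h import *
from station import eyes
plan([.5498,-.0334,.0578],18.5)
c=eyes.capture("wrist");crop(c,160,80,360,250,4,"pics/w12c.png")
```

```text
t 13.65 pos [ 0.551  -0.0321  0.0581] F [-0.2 -0.1  7.9] M [-0.07  0.37  0.06] w 0.0194
toolx [ 0.317 -0.948  0.   ] y [ 0.006  0.002 -1.   ] z [0.948 0.317 0.006] jaw yaw 18.5 J [ 0.478  0.574 -0.652  1.955  0.492  0.768 -0.135]
shift tool (m): [ 0.0009  0.0003 -0.0016] turn rotvec tool deg: [-0.33 -0.    0.02] |shift| 0.0018
```

View pics/w12c.png

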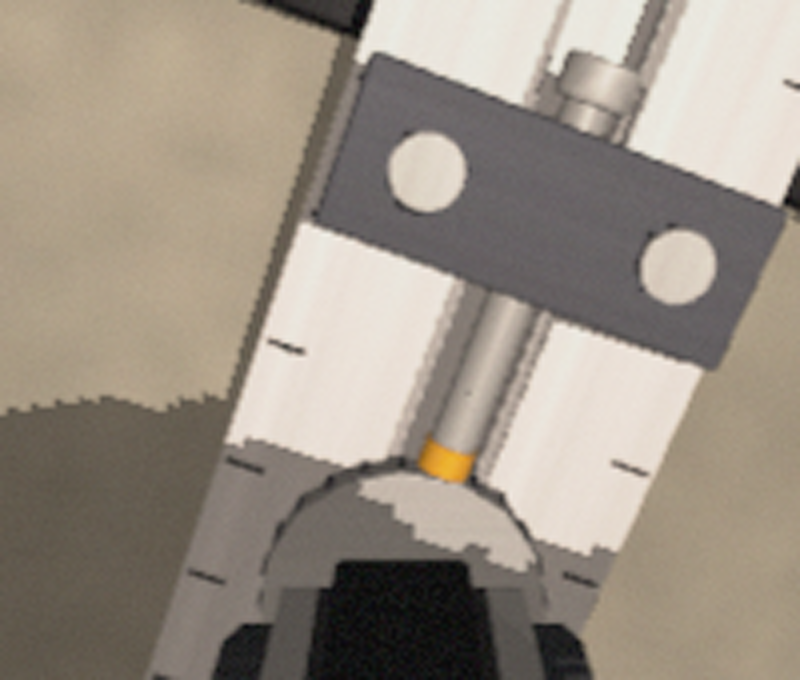

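step_arm:
  increments:
    - {"x": 0.0005, "y": 0, "z": -0.0012, "ax": 0, "ay": 0, "az": 0, "jaw": 1}
    - {"x": 0, "y": 0, "z": 0, "ax": 0, "ay": 0, "az": 0, "jaw": 1}

```text
clock: 13.87
tool_pos: [0.5509, -0.0323, 0.0584]
orientation: [0.576, -0.571, 0.411, -0.415]
contact_force: [0.9, 0.1, 7.9]
width: 0.0195
```

Run:
```python
from h import *
plan([.5498,-.0330,.0578],18.5)
```

```text
t 13.87 pos [ 0.5509 -0.0323  0.0584] F [0.9 0.1 7.9] M [ 0.16 -0.04  0.04] w 0.0195
toolx [ 0.317 -0.948 -0.   ] y [ 0.008  0.003 -1.   ] z [0.948 0.317 0.008] jaw yaw 18.5 J [ 0.479  0.573 -0.652  1.957  0.492  0.765 -0.134]
shift tool (m): [ 0.0004  0.0006 -0.0013] turn rotvec tool deg: [-0.47 -0.   -0.01] |shift| 0.0014
```

step_arm:
  increments:
    - {"x": 0, "y": 0.0006, "z": 0, "ax": -0.4, "ay": -4, "az": 0, "jaw": 1}
    - {"x": 0, "y": 0, "z": 0, "ax": 0, "ay": -4, "az": 0, "jaw": 1}
    - {"x": 0, "y": 0, "z": 0, "ax": 0, "ay": -4, "az": 0, "jaw": 1}
    - {"x": 0, "y": 0, "z": 0, "ax": 0, "ay": -4, "az": 0, "jaw": 1}
    - {"x": 0, "y": 0, "z": 0, "ax": 0, "ay": -4, "az": 0, "jaw": 1}
    - {"x": 0, "y": 0, "z": 0, "ax": 0, "ay": 0, "az": 0, "jaw": 1}
    - {"x": 0, "y": 0, "z": 0, "ax": 0, "ay": 0, "az": 0, "jaw": 1}

```text
clock: 14.45
tool_pos: [0.5507, -0.0333, 0.0578]
orientation: [-0.637, 0.637, -0.307, 0.308]
contact_force: [0.1, -1.6, 8.3]
width: 0.0194
```

Run:
```python
from h import *
plan([.5498,-.0330,.0578],38.5)
```

```text
t 14.45 pos [ 0.5507 -0.0333  0.0578] F [ 0.1 -1.6  8.3] M [-0.24  0.1   0.05] w 0.0194
toolx [ 0.622 -0.783  0.001] y [ 0.    -0.001 -1.   ] z [ 0.783  0.622 -0.   ] jaw yaw 38.49 J [ 0.536  0.603 -0.735  1.949  0.559  0.802  0.157]
shift tool (m): [-0.0008 -0.     -0.0006] turn rotvec tool deg: [ 0.02 -0.01  0.06] |shift| 0.001
```

step_arm:
  increments:
    - {"x": -0.0003, "y": 0, "z": -0.0003, "ax": 0, "ay": -4, "az": 0, "jaw": 1}
    - {"x": 0, "y": 0, "z": 0, "ax": 0, "ay": -4, "az": 0, "jaw": 1}
    - {"x": 0, "y": 0, "z": 0, "ax": 0, "ay": -4, "az": 0, "jaw": 1}
    - {"x": 0, "y": 0, "z": 0, "ax": 0, "ay": -4, "az": 0, "jaw": 1}
    - {"x": 0, "y": 0, "z": 0, "ax": 0, "ay": -4, "az": 0, "jaw": 1}
    - {"x": 0, "y": 0, "z": 0, "ax": 0, "ay": -4, "az": 0, "jaw": 1}
    - {"x": 0, "y": 0, "z": 0, "ax": 0, "ay": 0, "az": 0, "jaw": 1}
    - {"x": 0, "y": 0, "z": 0, "ax": 0, "ay": 0, "az": 0, "jaw": 1}

```text
clock: 15.12
tool_pos: [0.5502, -0.0336, 0.0577]
orientation: [-0.686, 0.687, -0.168, 0.168]
contact_force: [-0.7, -2.1, 8.3]
width: 0.0192
```

Run:
```python
from h import *
plan([.5500,-.0330,.0578],62.5)
```

```text
t 15.12 pos [ 0.5502 -0.0336  0.0577] F [-0.7 -2.1  8.3] M [-0.43  0.03  0.04] w 0.0192
toolx [ 0.887 -0.462  0.001] y [ 0.    -0.002 -1.   ] z [ 0.462  0.887 -0.001] jaw yaw 62.47 J [ 0.603  0.64  -0.835  1.947  0.639  0.841  0.509]
shift tool (m): [-0.0005 -0.0001  0.0005] turn rotvec tool deg: [ 0.08 -0.03  0.04] |shift| 0.0007
```

step_arm:
  increments:
    - {"x": 0, "y": 0, "z": 0.0003, "ax": 0, "ay": -4, "az": 0, "jaw": 1}
    - {"x": 0, "y": 0, "z": 0, "ax": 0, "ay": -4, "az": 0, "jaw": 1}
    - {"x": 0, "y": 0, "z": 0, "ax": 0, "ay": -4, "az": 0, "jaw": 1}
    - {"x": 0, "y": 0, "z": 0, "ax": 0, "ay": -4, "az": 0, "jaw": 1}
    - {"x": 0, "y": 0, "z": 0, "ax": 0, "ay": -5, "az": 0, "jaw": 1}
    - {"x": 0, "y": 0, "z": 0, "ax": 0, "ay": -5, "az": 0, "jaw": 1}
    - {"x": 0, "y": 0, "z": 0, "ax": 0, "ay": 0, "az": 0, "jaw": 1}
    - {"x": 0, "y": 0, "z": 0, "ax": 0, "ay": 0, "az": 0, "jaw": 1}

```text
clock: 15.78
tool_pos: [0.5504, -0.0336, 0.0577]
orientation: [-0.706, 0.708, -0.009, 0.009]
contact_force: [0.6, -3.1, 7.7]
width: 0.0191
```

Run:
```python
from h import *
from station import eyes
plan([.5500,-.0330,.0578],88.5)
c=eyes.capture("wrist");cv2.imwrite("pics/w13.png",c["img"])
```

```text
t 15.78 pos [ 0.5504 -0.0336  0.0577] F [ 0.6 -3.1  7.7] M [-0.6  -0.02  0.14] w 0.0191
toolx [ 1.    -0.027 -0.   ] y [-0.    -0.002 -1.   ] z [ 0.027  1.    -0.002] jaw yaw 88.47 J [ 0.669  0.688 -0.939  1.943  0.722  0.89   0.894]
shift tool (m): [-0.0004 -0.0001  0.0006] turn rotvec tool deg: [ 0.11 -0.03 -0.  ] |shift| 0.0007
```

View pics/w13.png

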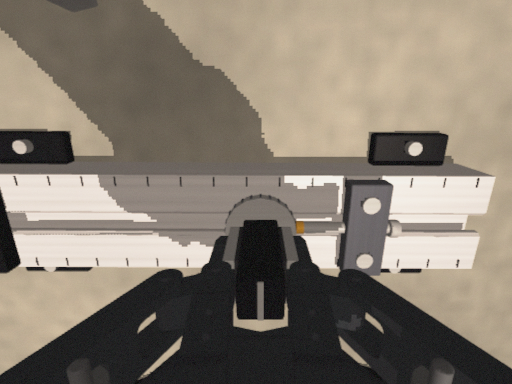

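step_arm:
  increments:
    - {"x": 0, "y": -0.0007, "z": 0, "ax": 0, "ay": 0, "az": 0, "jaw": 1}
    - {"x": 0, "y": -0.0007, "z": 0, "ax": 0, "ay": 0, "az": 0, "jaw": 1}
    - {"x": 0, "y": 0, "z": 0, "ax": 0, "ay": 0, "az": 0, "jaw": 1}
    - {"x": 0, "y": 0, "z": 0, "ax": 0, "ay": 0, "az": 0, "jaw": 1}

```text
clock: 16.17
tool_pos: [0.5503, -0.0336, 0.059]
orientation: [-0.706, 0.708, -0.009, 0.009]
contact_force: [0.7, -2.5, 7.8]
width: 0.0192
```

Run:
```python
from h import *
show()
```

```text
t 16.17 pos [ 0.5503 -0.0336  0.059 ] F [ 0.7 -2.5  7.8] M [-0.55 -0.09  0.09] w 0.0192
toolx [ 1.    -0.027  0.   ] y [ 0.    -0.002 -1.   ] z [ 0.027  1.    -0.002] jaw yaw 88.47 J [ 0.669  0.686 -0.94   1.943  0.72   0.892  0.895]
```

step_arm:
  increments:
    - {"x": 0, "y": -0.0005, "z": 0, "ax": 0, "ay": 0, "az": 0, "jaw": 1}
    - {"x": 0, "y": 0, "z": 0, "ax": 0, "ay": 0, "az": 0, "jaw": 1}
    - {"x": 0, "y": 0, "z": 0, "ax": 0, "ay": 0, "az": 0, "jaw": 1}

```text
clock: 16.42
tool_pos: [0.5503, -0.0337, 0.0591]
orientation: [-0.706, 0.708, -0.01, 0.009]
contact_force: [4.1, -2.5, 4.6]
width: 0.0194
```

step_arm:
  increments:
    - {"x": 0, "y": -0.0005, "z": 0, "ax": 0, "ay": 0, "az": 0, "jaw": 1}
    - {"x": 0, "y": 0, "z": 0, "ax": 0, "ay": 0, "az": 0, "jaw": 1}
    - {"x": 0, "y": 0, "z": 0, "ax": 0, "ay": 0, "az": 0, "jaw": 1}

```text
clock: 16.67
tool_pos: [0.5502, -0.0337, 0.0591]
orientation: [-0.707, 0.707, -0.01, 0.01]
contact_force: [6.4, -1.4, 1.9]
width: 0.0193
```

Run:
```python
from h import *
show()
```

```text
t 16.67 pos [ 0.5502 -0.0337  0.0591] F [ 6.4 -1.4  1.9] M [-0.55 -1.24  0.11] w 0.0193
toolx [ 1.    -0.027 -0.   ] y [-0.    -0.001 -1.   ] z [ 0.027  1.    -0.001] jaw yaw 88.45 J [ 0.67   0.686 -0.94   1.943  0.719  0.891  0.896]
```

step_arm:
  increments:
    - {"x": 0.0006, "y": 0, "z": 0, "ax": 0, "ay": 0, "az": 0, "jaw": 1}
    - {"x": 0, "y": 0, "z": 0, "ax": 0, "ay": 0, "az": 0, "jaw": 1}
    - {"x": 0, "y": 0, "z": 0, "ax": 0, "ay": 0, "az": 0, "jaw": 1}

```text
clock: 16.92
tool_pos: [0.5502, -0.0337, 0.0591]
orientation: [-0.706, 0.708, -0.01, 0.009]
contact_force: [6.1, -2.0, 3.0]
width: 0.0192
```

Run:
```python
from h import *
show()
```

```text
t 16.92 pos [ 0.5502 -0.0337  0.0591] F [ 6.1 -2.   3. ] M [-0.43 -1.13  0.12] w 0.0192
toolx [ 1.    -0.027 -0.001] y [-0.001 -0.002 -1.   ] z [ 0.027  1.    -0.002] jaw yaw 88.46 J [ 0.67   0.686 -0.94   1.942  0.719  0.893  0.896]
```

step_arm:
  increments:
    - {"x": 0.0012, "y": 0, "z": 0, "ax": 0, "ay": 0, "az": 0, "jaw": 1}
    - {"x": 0, "y": 0, "z": 0, "ax": 0, "ay": 0, "az": 0, "jaw": 1}
    - {"x": 0, "y": 0, "z": 0, "ax": 0, "ay": 0, "az": 0, "jaw": 1}

```text
clock: 17.17
tool_pos: [0.5503, -0.0337, 0.0591]
orientation: [-0.706, 0.708, -0.011, 0.008]
contact_force: [1.7, -2.1, 6.3]
width: 0.019
```

Run:
```python
from h import *
show()
```

```text
t 17.17 pos [ 0.5503 -0.0337  0.0591] F [ 1.7 -2.1  6.3] M [-0.5  -0.54  0.03] w 0.019
toolx [ 1.    -0.027 -0.004] y [-0.004 -0.002 -1.   ] z [ 0.027  1.    -0.002] jaw yaw 88.46 J [ 0.669  0.687 -0.94   1.94   0.718  0.896  0.897]
```

step_arm:
  squeeze: 20
  increments:
    - {"x": 0, "y": -0.0003, "z": 0, "ax": 0, "ay": 0, "az": 0, "jaw": 1}
    - {"x": 0, "y": 0, "z": 0, "ax": 0, "ay": 0, "az": 0, "jaw": 1}
    - {"x": 0, "y": 0, "z": 0, "ax": 0, "ay": 0, "az": 0, "jaw": 0.4}
    - {"x": 0, "y": 0, "z": 0, "ax": 0, "ay": 0, "az": 0, "jaw": 0}
    - {"x": 0, "y": 0, "z": 0, "ax": 0, "ay": 0, "az": 0, "jaw": -0.4}
    - {"x": 0, "y": 0, "z": 0, "ax": 0, "ay": 0, "az": 0, "jaw": -0.4}
    - {"x": 0, "y": 0, "z": 0, "ax": 0, "ay": 0, "az": 0, "jaw": -0.4}

```text
clock: 17.75
tool_pos: [0.5492, -0.0335, 0.0585]
orientation: [-0.706, 0.708, -0.011, 0.007]
contact_force: [0.7, -0.6, 0.3]
width: 0.0598
```

Run:
```python
from h import *
from station import eyes
show()
c=eyes.capture("wrist");cv2.imwrite("pics/w14.png",c["img"])
```

```text
t 17.75 pos [ 0.5492 -0.0335  0.0585] F [ 0.7 -0.6  0.3] M [ 0.05 -0.02  0.04] w 0.0598
toolx [ 1.    -0.027 -0.006] y [-0.006 -0.002 -1.   ] z [ 0.027  1.    -0.002] jaw yaw 88.48 J [ 0.669  0.688 -0.94   1.941  0.717  0.897  0.897]
```

View pics/w14.png

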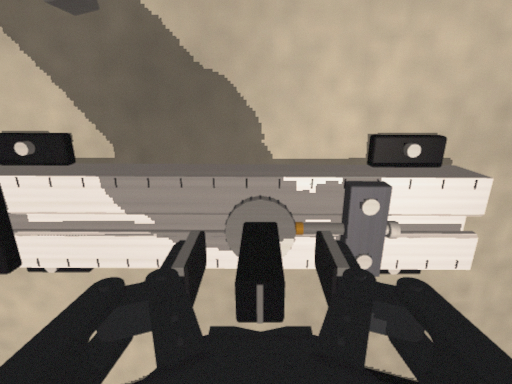

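step_arm:
  increments:
    - {"x": 0, "y": -0.005, "z": 0, "ax": 0, "ay": 0, "az": 0, "jaw": -0.4}
    - {"x": 0, "y": -0.02, "z": 0, "ax": 0, "ay": 0, "az": 0, "jaw": -0.4}
    - {"x": 0, "y": -0.02, "z": 0, "ax": 0, "ay": 0, "az": 0, "jaw": -0.4}
    - {"x": 0, "y": -0.025, "z": 0, "ax": 0, "ay": 0, "az": 0, "jaw": -0.4}
    - {"x": 0, "y": -0.025, "z": 0, "ax": 0, "ay": 0, "az": 0, "jaw": -0.4}
    - {"x": 0, "y": -0.015, "z": 0, "ax": 0, "ay": 0, "az": 0, "jaw": -0.4}
    - {"x": 0, "y": 0, "z": 0, "ax": 0, "ay": 0, "az": 0, "jaw": -0.4}

```text
clock: 18.38
tool_pos: [0.5525, -0.0329, 0.1725]
orientation: [-0.706, 0.708, -0.009, 0.01]
contact_force: [1.5, -0.5, -0.4]
width: 0.0596
```

Run:
```python
from h import *
from station import eyes
show()
d={n:eyes.capture(n) for n in("wrist","top","scene")}
c=d["wrist"];cv2.imwrite("pics/w15.png",c["img"]);crop(c,180,150,380,290,4,"pics/w15c.png")
crop(d["scene"],90,120,270,230,4,"pics/s15.png")
W=cloud(c);X,Y,Z=np.moveaxis(W,-1,0)
b=(abs(X-.55)<.04)&(abs(Y+.035)<.04)
P=W[b&(Z>.098)&(Z<.125)];print("stem top",len(P),cv2.minAreaRect((P[:,:2]*1000).astype(np.float32)),np.median(P[:,2]))
P=W[b&(Z>.0405)&(Z<.05)&(Y<-.012)];print("collar top z",np.median(P[:,2]),P.min(0),P.max(0))
```

```text
t 18.38 pos [ 0.5525 -0.0329  0.1725] F [ 1.5 -0.5 -0.4] M [ 0.03 -0.03  0.04] w 0.0596
toolx [ 1.    -0.027  0.002] y [ 0.002 -0.002 -1.   ] z [ 0.027  1.    -0.002] jaw yaw 88.45 J [ 0.767  0.557 -1.07   1.849  0.559  1.073  1.023]
stem top 668 ((550.9484252929688, -31.69660186767578), (19.845958709716797, 19.702280044555664), 88.5013656616211) 0.10689602475591325
collar top z 0.04402917281184654 [ 0.52925493 -0.05351995  0.04057168] [ 0.56881484 -0.01238832  0.04994544]
```

View pics/w15c.png

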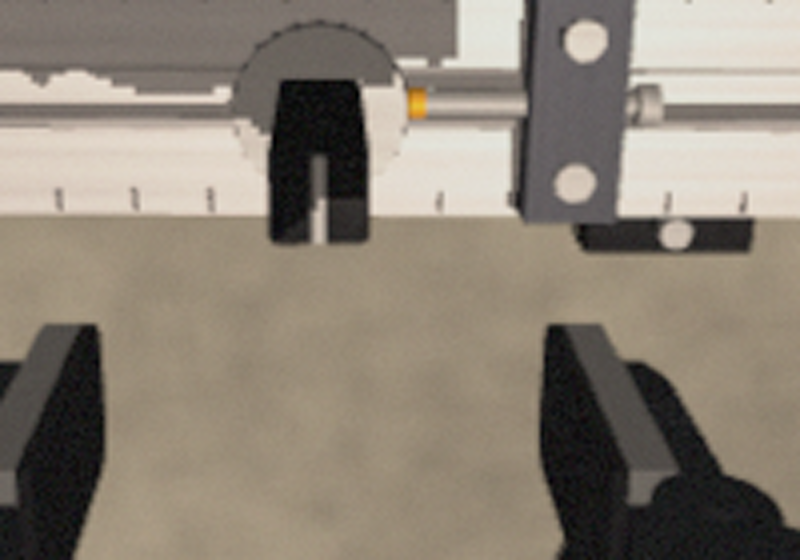

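View pics/s15.png

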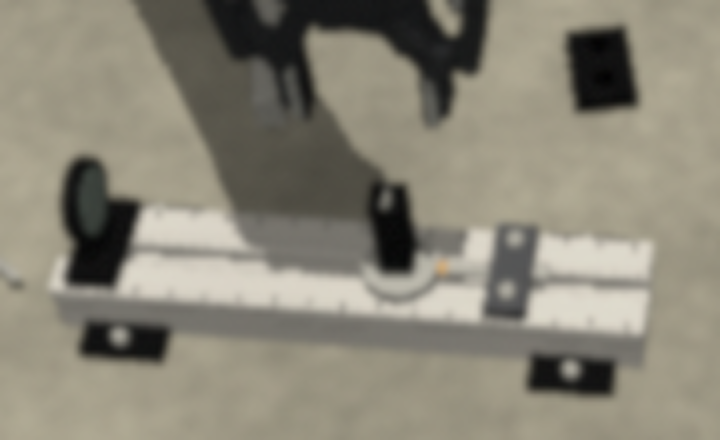

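Run:
```python
from h import *
from station import eyes
c=eyes.capture("wrist");crop(c,255,155,325,200,10,"pics/w16c.png")
im=c["img"].astype(int); m=(im[...,2]>150)&(im[...,0]<100)&(im[...,1]>80)&(im[...,2]-im[...,0]>80)
v,u=np.nonzero(m);print(u.min(),u.max(),v.min(),v.max(),ray(c,u.min()-.5,v.mean(),.0445),ray(c,u.max()+.5,v.mean(),.0445))
c0=load("cap7.pkl")["wrist"];im=c0["img"].astype(int); m=(im[...,2]>150)&(im[...,0]<100)&(im[...,1]>80)&(im[...,2]-im[...,0]>80)
v,u=np.nonzero(m);print("free tip, earlier:",ray(c0,u.mean(),v.min()-.5,.0445),ray(c0,u.mean(),v.max()+.5,.0445))
```

```text
283 287 177 183 [ 0.54906291 -0.01053043  0.0445    ] [ 0.54918978 -0.00562754  0.0445    ]
free tip, earlier: [ 0.55028283 -0.00796436  0.0445    ] [ 0.55013338 -0.01279735  0.0445    ]
```

View pics/w16c.png

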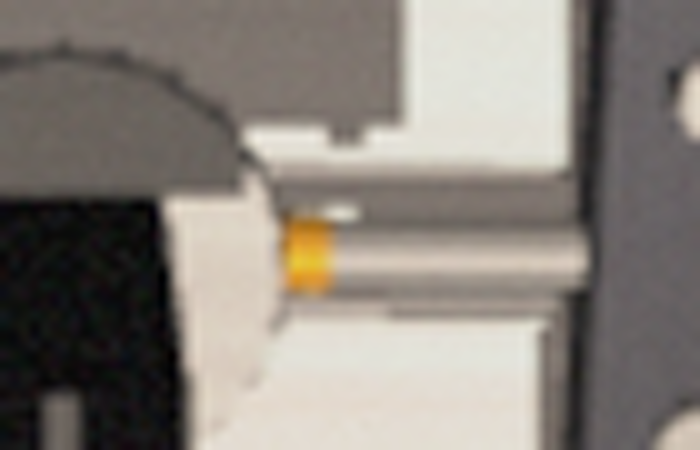

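Run:
```python
from station import arm
print(arm.job_done())
```

```text
the job is handed in; nothing more can be done
None
```

The post is locked crosswise in the rail with its collar bearing on the sprung tip. I handed the job in at about 18.5 s on the clock. `job_done` gives no verdict, so the result below rests on my own last checks.

I lifted the black post out of its stand and lowered its foot lengthwise into the slot without touching the sides. I then slid it about 42 mm to the tip and felt contact (about 1 N). I pressed it down about 5.4 mm, turned it 90°, eased it up against the lips, opened the gripper and backed off to about 0.17 m.

Last checks, taken with the gripper clear of the post:
- **Locked:** the stem's top is at z = 0.107 m, about 4 mm below its unpressed height, which matches the locked state. The stem's faces are square to the rail to within measurement (88.5°), and the marker line lies across it.
- **Touching the tip:** the close crop shows the tip against the collar with no gap. The tip stands about 2.3 mm further in than when free, so it is still sprung. I measured that from two pictures, each good to about 2 mm.
- **Forces:** the highest I read was about 10 N of net downward press. Sideways it was brief: about 6 N across the rail while easing up after the twist (I relieved most of it before letting go), and about 3 N along the rail at the end of the twist.
- **Disagreements:** the wrist and top cameras differed by up to 4 mm on the post's position in the stand. Early in the twist the arm drifted just over 1 mm and the tip force dropped to about zero. I corrected this, and the tip force came back before the post was locked.

No move went near the mirror or the filter, and I saw no contact. I did not measure their positions again at the end.

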